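Square up and check a door-frame corner with a held square

ROBOT

A 7-joint arm with a two-finger parallel gripper is mounted at the origin on the work surface. World frame = base frame: x ahead of the robot, y to its left, z up, the work surface at z = 0. Lengths are in m, angles in degrees, forces in N, time in s.
With the tool pointing down it reaches from about 0.425 to 0.875 m from the base axis. Payload 4.7 kg.
Tool frame: the origin (TCP) lies at the very end of the fingers, on their centre line; the grasp point (between the pads) lies 19 mm behind it; x points along the fingers, z is the direction in which the jaws open and shut, and the axes are right-handed (so a half turn about x gives the same grasp; the last joint's range is limited). The gripper opens to 87 mm and grips with 3 to 60 N. Pads are 19 mm wide; open, the fingers measure 117 mm over their backs; the gripper's body (75 mm by 190 mm) begins 51 mm behind the grasp point.
Start: joints at [-73.849, 18.392, -4.016, 83.108, 1.295, 78.541, -3.26], TCP at [0.172, 0.627, 0.195] pointing down, gripper open.
Joint ranges: [-163.93, 163.93], [-17.29, 119.83], [-79.2, 71.16], [3.27, 140.29], [-89.18, 269.18], [5.43, 117.66], [-154.24, 154.24]. Speed limits (degrees/s): [147.25, 147.25, 180, 180, 180, 180, 180].

INTERFACE

Orientations are given as [roll, pitch, yaw] about the fixed x, y, z axes, in that order (R = Rz(yaw) Ry(pitch) Rx(roll)).
In Python, from cell import env gives the robot as it stands. The module is installed in compiled form; this text tells all that it offers.
- The arm moves only by the tool drive_tool, never from a script. Its argument "increments" is a list of rows, each a list of 2 entries, a list of its own where there are three numbers: the shift along the tool's x, y, z scaled (see below), then the turn, a rotation vector about the tool's x, y, z scaled (see below). In form: [[[dx, dy, dz], [wx, wy, wz]], ...]. A call has 1 to 10 rows; each row shifts and turns the commanded pose from where the row before left it, along the tool's axes as they then stand; what a row does not reach is not made up. The controller multiplies each number of a shift by 0.04 m and each number of a turn by 120 degrees. A row lasts 1/10 s, in which the tool goes at most 50 mm and 8.59 degrees, less where a joint would pass 70% of its speed; a pose out of reach is approached as far as the arm can. A call with a number of a shift or a turn outside -1 to 1 is refused whole. A call with a gripper value outside its range is refused whole. "hand" is the gripper's target within -1 to 1 (fully open at 1, half-way at 0, shut at -1), set as the call begins (left out, the last holds). The fingers move at their own pace and stop on an object; "squeeze" is the grip in N (left out, the last holds). Time passes only in rows, so rows that do not move let the fingers close. It gives the time, the measured TCP pose, the force and the opening at its end, in the units of the state.
- env.get_obs(): the state, without advancing time (a new reading comes with each control period).
- env.read_camera(name): name is "scene" or "top" or "wrist"; returns a dict with "frame" (420x560x3 uint8, red, green, blue), "fx", "fy", "cx", "cy" (pixels), "R" (3x3) and "t" (3): a world point X has camera coordinates R X + t. Camera axes: x right, y down, z forward; pixel columns grow to the right and rows downward; lengths in m; the calibration is good to about 2 mm. A picture is of the moment at which its call begins. There is no depth.
- env.sign_off(): hands the job in, once; it reports no verdict.
The state is a dict: "time_s": time; "qpos": joint angles; "joint_velocities": joint speeds; "effort": joint torques, N m; "tool_pos": TCP position; "tool_rot": TCP orientation; "force": force on the tool from outside, world axes, zero at the start; "wrist_torque": the same for the moment, N m; "grip_width": finger opening in m.
Only numpy, scipy, OpenCV 4.12 (cv2) and the standard library are available. Lean on these libraries where they do the work, as an engineer would, in place of code of your own. Each camera call takes 0.05 s, during which the arm holds its last target.

TASK

One rail of the locker-door frame corner on the dark jig plate is leaning inwards. Take the steel square by its orange grip out of its wooden tray, push its heel into the inside corner so that it swings the blue loose rail square and its two legs press flush on both rails with no gap, and hold it there under light, steady pressure (about 8 N on each rail, never more than 18 N) for two seconds. Then lay the square gently back flat in its tray, let go, and leave the rail square and everything else undisturbed.

Things in the scene. Friction and masses are not known exactly. Their poses are not given: they have to be found in the camera images.
- grip (a point): Middle of the square's upright orange grip, 45 mm above the square's underside, 35 mm along x and 35 mm along y from the outer corner of its heel; axes are the square's (z up, x and y along its legs). The grip is a bar 36 mm long (x) and 20 mm thick (y), reaching from 20 to 66 mm above the underside: pinch it across its 20 mm, fingers closing along y.
- square: Loose L-shaped steel square, about 0.4 kg: plate 20 mm thick, legs 100 mm long and 24 mm wide, stiffening block in the inside angle (to 56 mm from either outer face). The straight outer faces meet at the heel. Origin at the heel's outer corner, on the underside; x and y run along the outer faces, z up. It goes in the frame corner with its axes parallel to the corner's, x leg on the fixed rail.
- heel (a point): Outer corner of the square's heel, half-way up its 20 mm thickness; axes as the square's.
- corner (a point): Nominal inside corner of the frame, on the top of the dark steel jig plate (240 x 240 x 12 mm, fixed, centre at x = y = 60 mm from here); z up. y runs along the loose rail's inner face when square. x runs along the bare aluminium fixed rail (rigid, 28 mm wide, 24 mm high, x = -50 to 165 mm), whose inner face, bolted by eye, may lie up to 8 mm either side of y = 0. Rails' friction about 0.5.
- swing (a joint): Loose rail's angle, rad: 0 = square to the fixed rail, positive = leaning inwards, towards the square's place (starts at 0.06 to 0.16). A stiff pivot (0.15 N m) holds it where left: 2 to 3 N at the tip of the square's leg swings it. As the square is pushed towards -x of the corner, that tip meets the rail and swings it until the face lies flush; then it gives no more and the force rises steeply.
- loose_end (a point): Far end of the blue loose rail's inner face, half-way up; x square to that face (into the corner's open side), y along the rail. The rail is 153 mm long, 28 mm wide, its top 24 mm above the plate; it turns on an upright pivot (brass bolt head) 135 mm back from this end and 14 mm behind the inner face; the pivot lies 30 mm from the corner along the corner's y.
- tray: Fixed open wooden tray for the square, 160 x 160 mm outside, walls 5 mm thick and 20 mm high, floor 5 mm thick; origin at the centre of its underside, on the table. The square lies flat on the floor, legs roughly along the tray's x and y, heel about 45 mm from the centre along both -x and -y (so the grip is about 10 mm from the centre along -x and -y).
- gauge_block: Loose steel block 50 x 25 x 20 mm lying on the jig plate near its corner opposite to the frame corner (about 155 mm along x and y from it); leave alone. Origin at the centre of its underside.
- mug: Blue ceramic mug, 80 mm wide, 90 mm high; leave alone. Origin at the centre of its underside.
- jar: Screw-top jar, 60 mm wide, 80 mm high; leave alone. Origin at the centre of its underside.
- wrench: Steel wrench lying on the table; leave alone. Origin under its middle.
- screwdriver: Screwdriver with green handle lying on the table; leave alone. Origin under its middle.
- brush: Bench brush lying on the table; leave alone. Origin under its middle.
- oil_can: Green can, 54 mm wide, 110 mm high; leave alone. Origin at the centre of its underside.
Mind the look-alikes: they are no part of the job. There is more than one size of the tray; the job needs the smaller.

How it is judged:
By the outcome, as a careful person would: the job done as asked, in the order asked, and still so for the second after the job is handed in, with the robot touching nothing.
It also fails if it takes over 72 s, if anything falls off the work surface, if the arm or the gripper's body presses on something with over 40 N, if the wrist force passes 120 N, or if a joint passes its speed limit or range.

## Working session

There is one attempt and no reset: what is moved stays moved. The work goes in short steps, Python scripts to look and compute and a tool call to move; the robot and the scene stay as the last step left them, time stands still between calls to the robot, and variables do not carry over. Pictures are saved under pics/ and viewed, and the job is handed in when it is done.

Besides the shell and the picture viewer there is one more tool, called after "Call:" by a JSON object that holds its "name" and its "arguments", one argument or row to a line. drive_tool: Moves the arm, as the interface text tells. Shifts and turns lie within -1 to 1; 1 stands for 0.04 m of shift or 120 degrees of turn. Its arguments: {"type":"object","properties":{"increments":{"type":"array"},"hand":{"type":"number"},"squeeze":{"type":"number"}},"required":["increments"]}

```bash
mkdir -p pics; cat > h.py <<'E'
import numpy as np, cv2, json
from cell import env
def snap(n,tag):
    c=env.read_camera(n); cv2.imwrite(f'pics/{tag}.png',c['frame'][:,:,::-1])
    np.savez(f'pics/{tag}.npz',**{k:np.array(v) for k,v in c.items()}); return c
def load(tag): return dict(np.load(f'pics/{tag}.npz'))
def proj(c,X):
    X=np.atleast_2d(X); p=X@np.array(c['R']).T+np.array(c['t']); return np.c_[c['fx']*p[:,0]/p[:,2]+c['cx'],c['fy']*p[:,1]/p[:,2]+c['cy']]
def onz(c,uv,z):
    uv=np.atleast_2d(uv); R=np.array(c['R']);t=np.array(c['t']); C=-R.T@t
    d=np.c_[(uv[:,0]-c['cx'])/c['fx'],(uv[:,1]-c['cy'])/c['fy'],np.ones(len(uv))]@R
    s=(z-C[2])/d[:,2]; return C+d*s[:,None]
def crop(tag,x0,y0,x1,y1,k,out):
    im=cv2.imread(f'pics/{tag}.png')[y0:y1,x0:x1]; cv2.imwrite(f'pics/{out}.png',cv2.resize(im,None,fx=k,fy=k,interpolation=cv2.INTER_CUBIC))
E
python3 - <<'E'
from h import *
for n in ['scene','top','wrist']:
    c=snap(n,n+'0'); print(n,-np.array(c['R']).T@c['t'],c['fx'],c['R'][2])
o=env.get_obs(); print(o)
E
```

```text
scene [ 1.10469941 -0.63249726  0.79999203] 415.02378321981803 [-0.50920935  0.55932781 -0.65410874]
top [0.31729976 0.01323411 1.311795  ] 418.08366768524354 [ 0.18032117 -0.01506933 -0.98349234]
wrist [0.10515648 0.64508492 0.38324195] 302.64232274776924 [ 0.24293398 -0.06846729 -0.96762354]
{'time_s': 0.15, 'qpos': array([-73.85027028,  18.43055606,  -4.01519115,  83.15862886,
         1.29431081,  78.54241783,  -3.26040053]), 'joint_velocities': array([ 0.05997123, -0.13305703,  0.07859963, -0.18415602, -0.02080044,
        0.06139617, -0.14679197]), 'effort': array([-5.48686421e-04, -4.91796827e+01, -4.05084165e-01, -3.12875926e+01,
       -6.40168833e-02,  4.04865306e-02,  1.27284725e-04]), 'tool_pos': array([0.17189923, 0.62637174, 0.19420046]), 'tool_rot': array([-176.98060877,   89.91345627, -102.32181066]), 'force': array([-0.63866488,  0.26215273,  0.24580846]), 'wrist_torque': array([ 0.03689359, -0.02509096,  0.05251588]), 'grip_width': 0.08711170195421644}
```

View pics/scene0.png

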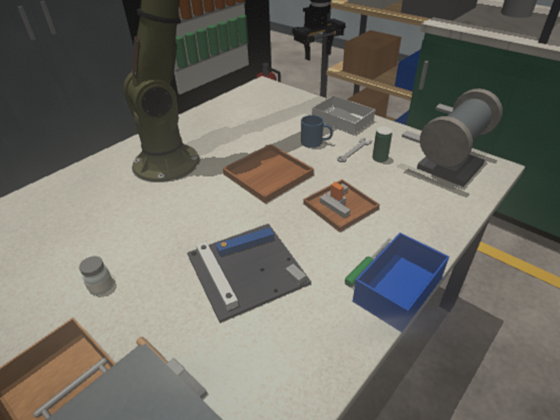

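View pics/top0.png

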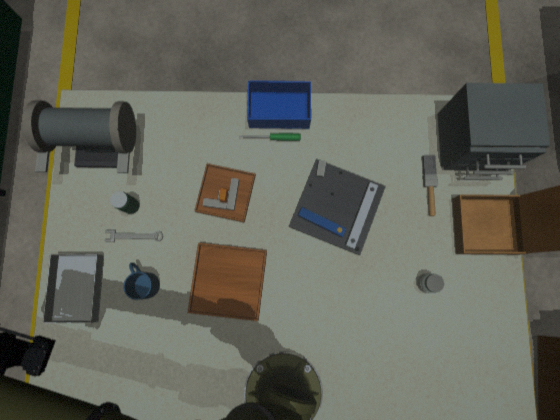

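View pics/wrist0.png

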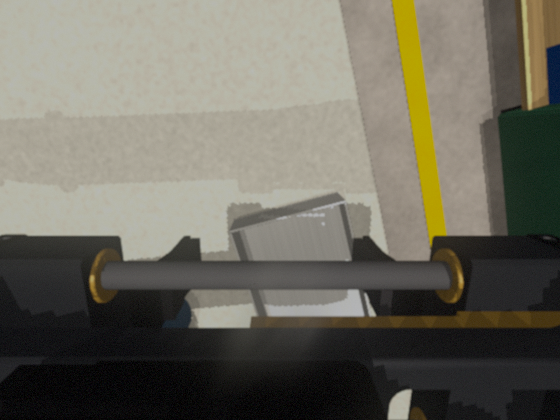

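```bash
python3 - <<'E'
from h import *
crop('top0',185,150,265,230,7,'t_tray'); crop('top0',280,150,395,260,5,'t_jig')
E
```

```text
(no output)
```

View pics/t_tray.png

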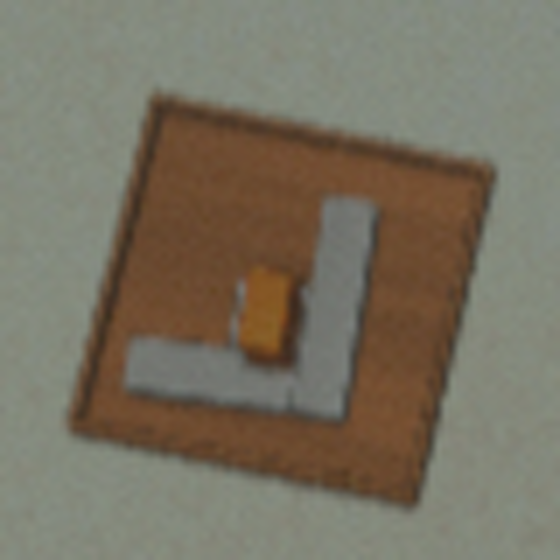

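View pics/t_jig.png

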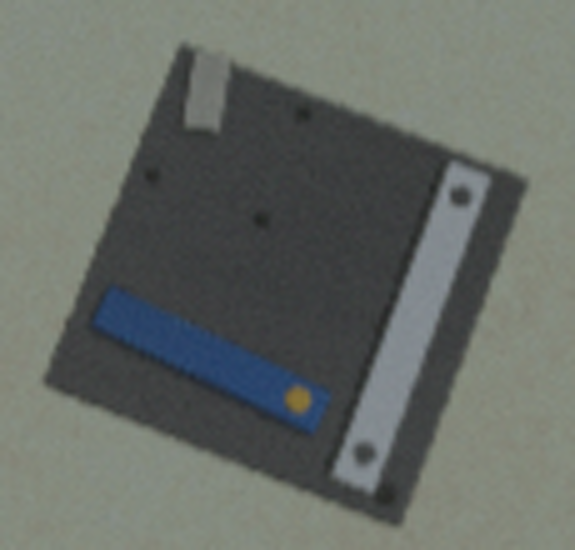

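```bash
python3 - <<'E'
from h import *
c=load('top0')
cr=lambda p,x0,y0,k:np.array([[(x+.5)/k-.5+x0,(y+.5)/k-.5+y0] for x,y in p])
sq=cr([(345,418),(372,200),(325,198),(127,388),(133,340)],185,150,7)
w=onz(c,sq,.025);print('square heel,xtip,xtipin,ytip,ytipin',w.round(4)[:,:2].tolist())
g=onz(c,cr([(248,265),(293,270),(282,360),(243,350)],185,150,7),.071);print('grip',g.mean(0))
t=onz(c,cr([(155,95),(493,170),(417,505),(72,430)],185,150,7),.02);print('tray',t[:,:2].tolist(),t.mean(0)); print(np.linalg.norm(np.diff(t,axis=0),axis=1))
d=w[1]-w[0];print('sq yaw',np.degrees(np.arctan2(d[1],d[0])),np.linalg.norm(d)); d=w[3]-w[0];print(np.degrees(np.arctan2(d[1],d[0]))-90)
p=onz(c,cr([(183,43),(526,180),(400,524),(45,382)],280,150,5),.012);print('plate',p[:,:2].tolist(),p.mean(0));print(np.linalg.norm(np.diff(p,axis=0),axis=1))
for a,b in ((3,0),(2,1)): d=p[b]-p[a];print(np.degrees(np.arctan2(d[1],d[0])))
r=onz(c,cr([(449,160),(333,475),(490,175),(375,492)],280,150,5),.036);print('rail',r)
d=r[0]-r[1];print(np.degrees(np.arctan2(d[1],d[0])),np.linalg.norm(d))
b=onz(c,cr([(113,285),(330,392),(298,400)],280,150,5),.036);print('blue',b)
d=b[0]-b[1];print(np.degrees(np.arctan2(d[1],d[0]))-90)
from scipy.spatial.transform import Rotation as R
print(R.from_euler('xyz',env.get_obs()['tool_rot'],degrees=True).as_matrix())
E
```

```text
square heel,xtip,xtipin,ytip,ytipin [[0.5412, 0.1577], [0.6412, 0.1483], [0.642, 0.1695], [0.554, 0.2551], [0.5758, 0.2533]]
grip [0.57979901 0.18770116 0.071     ]
tray [[0.690824479202649, 0.24887861000117967], [0.6570347365935498, 0.09429680828772662], [0.5030254613314828, 0.12518772455673874], [0.5356448625918503, 0.279677910583642]] [0.59663238 0.18701026 0.02      ]
[0.15823173 0.15707675 0.1578963 ]
sq yaw -5.359521438690669 0.1004794141311163
-7.4841476149613015
plate [[0.7131979191033962, -0.10181945410410255], [0.6243191942662083, -0.3210747484696944], [0.4044589392435979, -0.23435804557690532], [0.49167029786005423, -0.01353932210557781]] [ 0.55841159 -0.16769789  0.012     ]
[0.23658468 0.23634364 0.23741678]
-21.727588693935388
-21.525137278289804
rail [[ 0.63112686 -0.26673034  0.036     ]
 [ 0.43243116 -0.18947361  0.036     ]
 [ 0.62167085 -0.29229802  0.036     ]
 [ 0.42221842 -0.21498153  0.036     ]]
-21.247043612103 0.21318673670617178
blue [[ 0.54944346 -0.05500169  0.036     ]
 [ 0.48354174 -0.1886727   0.036     ]
 [ 0.47843884 -0.16882993  0.036     ]]
-26.243956151504428
[[-3.22338284e-04 -9.64367429e-01  2.64566360e-01]
 [-1.47567777e-03  2.64566545e-01  9.64366303e-01]
 [-9.99998859e-01 -7.95625176e-05 -1.50837550e-03]]
```

```bash
cat >> h.py <<'E'
from scipy.spatial.transform import Rotation as Rot
def toolR(o=None):
    o=o or env.get_obs(); return Rot.from_euler('xyz',o['tool_rot'],degrees=True).as_matrix()
def plan(target,yawz=None,o=None):
    """increments (scaled) in tool axes to reach target TCP; yawz = wanted world yaw of tool z, tool down"""
    o=o or env.get_obs(); R=toolR(o); d=np.array(target)-o['tool_pos']
    if yawz is not None:
        a=np.radians(yawz); z=np.array([np.cos(a),np.sin(a),0]); x=np.array([0,0,-1.]); T=np.c_[x,np.cross(z,x),z]
        w=Rot.from_matrix(R.T@T).as_rotvec(degrees=True)
        print('turn deg tool',w.round(2),'scaled',(w/120).round(4)); 
        print('shift scaled in NEW axes',(T.T@d/.04).round(3))
    print('shift scaled in CUR axes',(R.T@d/.04).round(3),'dist',np.linalg.norm(d).round(4))
E
python3 - <<'E'
from h import *
o=env.get_obs();R=toolR(o);c=load('wrist0')
Rc=c['R']@R; tc=c['R']@o['tool_pos']+c['t']  # cam = Rc*tool + tc
np.savez('wcam.npz',Rc=Rc,tc=tc)
print('cam in tool',-Rc.T@tc, 'fwd',Rc[2]); 
def view(tcp,yz,pts):
    a=np.radians(yz);z=np.array([np.cos(a),np.sin(a),0]);x=np.array([0,0,-1.]);T=np.c_[x,np.cross(z,x),z]
    p=(np.array(pts)-tcp)@T@Rc.T+tc
    return np.c_[302.64*p[:,0]/p[:,2]+c['cx'],302.64*p[:,1]/p[:,2]+c['cy']].round(0)
sq=[(.541,.158,.025),(.641,.148,.025),(.554,.255,.025),(.58,.188,.071)]
for dx,dz in((0,.1),(0,.15),(0,.2),(-.06,.2),(-.1,.2),(-.1,.15)):
    print(dx,dz,view(np.array([.58+dx,.188,.05+dz]),83.5,sq).tolist())
plan([.52,.188,.25],83.5)
E
```

```text
cam in tool [-1.89047376e-01  6.93003717e-02  1.03328923e-04] fwd [ 9.67645164e-01 -2.52314783e-01 -2.95847140e-04]
0 0.1 [[243.0, 164.0], [247.0, 254.0], [338.0, 166.0], [276.0, 208.0]]
0 0.15 [[247.0, 159.0], [250.0, 239.0], [329.0, 161.0], [276.0, 197.0]]
0 0.2 [[251.0, 156.0], [253.0, 227.0], [323.0, 157.0], [276.0, 188.0]]
-0.06 0.2 [[257.0, 199.0], [259.0, 265.0], [326.0, 200.0], [281.0, 234.0]]
-0.1 0.2 [[260.0, 226.0], [262.0, 289.0], [328.0, 227.0], [285.0, 262.0]]
-0.1 0.15 [[258.0, 238.0], [260.0, 308.0], [335.0, 240.0], [286.0, 281.0]]
turn deg tool [-8.84 -0.09 -0.  ] scaled [-0.0737 -0.0007 -0.    ]
shift scaled in NEW axes [-1.395 -9.887 -9.904]
shift scaled in CUR axes [ -1.382 -11.292  -8.268] dist 0.5625
```

```bash
python3 - <<'E'
from h import *
plan([.595,.19,.18],83.5)
E
```

```text
turn deg tool [-8.84 -0.09 -0.  ] scaled [-0.0737 -0.0007 -0.    ]
shift scaled in NEW axes [  0.355 -11.744  -9.642]
shift scaled in CUR axes [  0.368 -13.087  -7.722] dist 0.608
```

Call:
{"name": "drive_tool", "arguments": {
  "increments": [
    [[0,0,0],[-0.037,0,0]],
    [[0,0,0],[-0.037,0,0]],
    [[0,-0.4,-0.33],[0,0,0]],
    [[0,-0.8,-0.66],[0,0,0]],
    [[0,-0.8,-0.66],[0,0,0]],
    [[0,-0.8,-0.66],[0,0,0]],
    [[0,-0.8,-0.66],[0,0,0]],
    [[0,-0.8,-0.66],[0,0,0]],
    [[0,-0.8,-0.66],[0,0,0]],
    [[0,-0.8,-0.66],[0,0,0]]
  ],
  "hand": 1
}}

```text
time_s: 1.15
tool_pos: [0.3899, 0.3998, 0.1951]
tool_rot: [-136.2, 90.0, -52.9]
force: [0.7, 1.4, 0.0]
grip_width: 0.0869
```

Call:
{"name": "drive_tool", "arguments": {
  "increments": [
    [[0,-0.8,-0.66],[0,0,0]],
    [[0,-0.8,-0.66],[0,0,0]],
    [[0,-0.8,-0.66],[0,0,0]],
    [[0,-0.8,-0.66],[0,0,0]],
    [[0,-0.8,-0.66],[0,0,0]],
    [[0.15,-0.8,-0.66],[0,0,0]],
    [[0.2,-0.6,-0.4],[0,0,0]],
    [[0,-0.3,-0.3],[0,0,0]],
    [[0,0,0],[0,0,0]]
  ]
}}

```text
time_s: 2.05
tool_pos: [0.5951, 0.1865, 0.1806]
tool_rot: [-176.0, 89.9, -92.9]
force: [0.1, 0.4, 0.5]
grip_width: 0.0868
```

```bash
python3 - <<'E'
from h import *
snap('wrist','w1'); o=env.get_obs(); print(o['tool_pos'],o['tool_rot'],o['time_s'],o['force'])
E
```

```text
[0.59401105 0.18941179 0.18087796] [ 146.20571322   89.95099726 -130.56972316] 2.1 [-0.23338878 -0.09218691 -0.09559582]
```

View pics/w1.png

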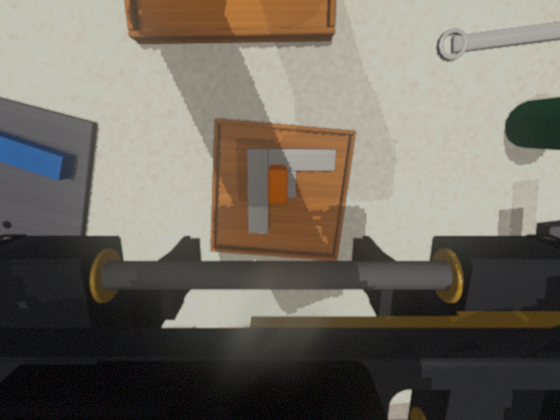

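The wrist view shows two wooden trays: a larger empty one at the top (230,20), and a smaller one at (283,188) holding the square, with its orange grip at (277,184). The smaller tray is the right one. I'll enlarge it to confirm.

```bash
python3 - <<'E'
from h import *
crop('w1',205,112,365,264,5,'w1c')
E
```

```text
(no output)
```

View pics/w1c.png

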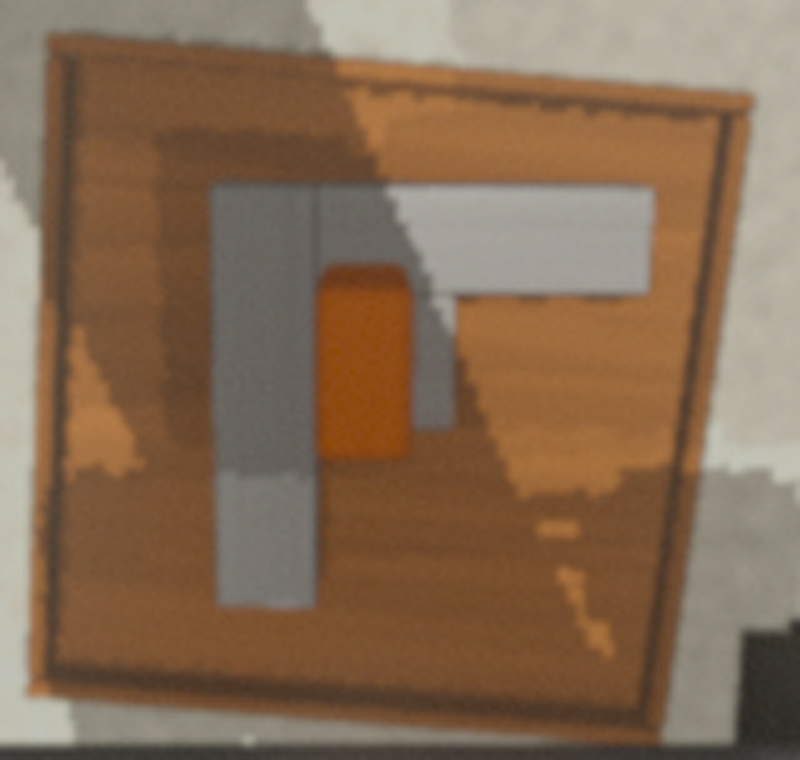

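```bash
python3 - <<'E'
from h import *
c=load('w1')
f=lambda p:np.array([[(x+.5)/5-.5+205,(y+.5)/5-.5+112] for x,y in p])
w=onz(c,f([(211,186),(218,607),(655,186),(650,294),(317,605)]),.025);print(w)
for i in(1,2): d=w[i]-w[0];print(np.degrees(np.arctan2(d[1],d[0]))-90*(i-1),np.linalg.norm(d))
g=onz(c,f([(318,290),(410,290),(318,458),(412,458)]),.071);print('grip',g.mean(0),np.linalg.norm(g[1]-g[0]),np.linalg.norm(g[2]-g[0]))
t=onz(c,f([(50,36),(752,97),(660,738),(32,690)]),.02);print('tray',t[:,:2],t.mean(0))
for i,j in((0,1),(1,2),(2,3),(3,0)): d=t[j]-t[i];print(np.degrees(np.arctan2(d[1],d[0])),np.linalg.norm(d))
a=np.radians(-6.5);print('heel->grip',w[0,:2]+np.array([[np.cos(a),-np.sin(a)],[np.sin(a),np.cos(a)]])@[.035,.035])
E
```

```text
[[0.54251026 0.15967241 0.025     ]
 [0.6411726  0.14694509 0.025     ]
 [0.55446396 0.25830857 0.025     ]
 [0.57846201 0.25545694 0.025     ]
 [0.64351503 0.17064973 0.025     ]]
-7.350494347073705 0.09947984997262398
-6.909964702561737 0.09935785439895671
grip [0.58088533 0.18959986 0.071     ] 0.018154472399483486 0.034095641647822084
tray [[0.50609983 0.128428  ]
 [0.53794781 0.282137  ]
 [0.69017036 0.25081383]
 [0.6588073  0.09737056]] [0.59825632 0.18968735 0.02      ]
78.29414771346697 0.15697372257488412
-11.627578071638641 0.15541186093235546
-101.55186332554071 0.156615704311443
168.50405197919758 0.1558336837692792
heel->grip [0.58124739 0.19048531]
```

```bash
python3 - <<'E'
from h import *
o=env.get_obs();print(np.degrees(np.arctan2(toolR(o)[1,2],toolR(o)[0,2])));plan([.581,.190,.08],82.9)
E
```

```text
83.22457330494002
turn deg tool [ 0.32 -0.04 -0.03] scaled [ 0.0027 -0.0003 -0.0002]
shift scaled in NEW axes [ 2.522  0.325 -0.026]
shift scaled in CUR axes [ 2.522  0.324 -0.022] dist 0.1017
```

Call:
{"name": "drive_tool", "arguments": {
  "increments": [
    [[0.4,0.16,-0.01],[0.0027,0,0]],
    [[0.8,0.16,-0.01],[0,0,0]],
    [[0.8,0,0],[0,0,0]],
    [[0.5,0,0],[0,0,0]],
    [[0,0,0],[0,0,0]],
    [[0,0,0],[0,0,0]]
  ]
}}

```text
time_s: 2.7
tool_pos: [0.5805, 0.1939, 0.0818]
tool_rot: [-2.2, 90.0, 81.1]
force: [0.8, -0.5, 0.5]
grip_width: 0.0874
```

```bash
python3 - <<'E'
from h import *
snap('wrist','w2');plan([.581,.190,.034],82.9)
crop('w2',190,150,370,320,4,'w2c');print(env.get_obs()['force'])
E
```

```text
turn deg tool [0.35 0.09 0.1 ] scaled [0.0029 0.0008 0.0008]
shift scaled in NEW axes [ 1.218 -0.002 -0.099]
shift scaled in CUR axes [ 1.217e+00  1.000e-03 -1.010e-01] dist 0.0489
[-0.27833289  0.18168598  0.44361769]
```

View pics/w2c.png

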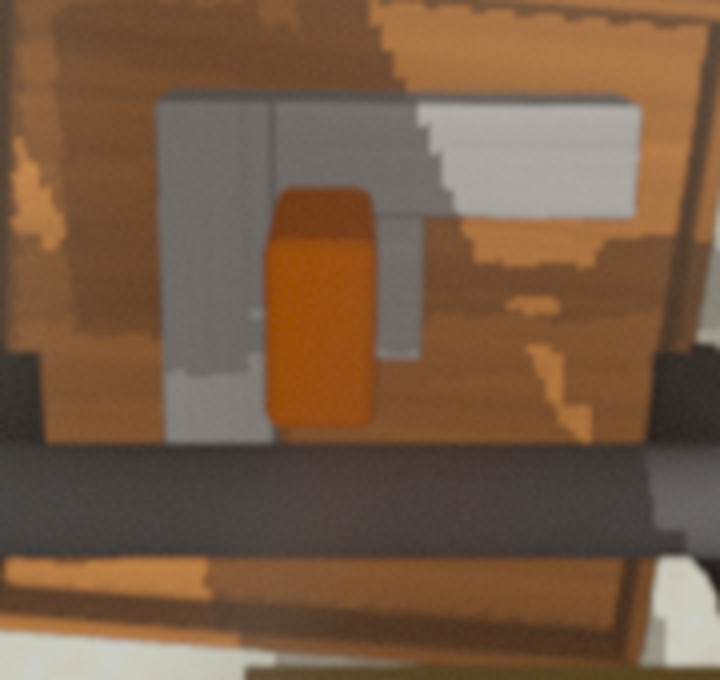

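```bash
python3 - <<'E'
from h import *
c=load('w2')
f=lambda p:np.array([[(x+.5)/4-.5+190,(y+.5)/4-.5+150] for x,y in p])
g=onz(c,f([(265,240),(376,240),(268,426),(374,426)]),.071);print('grip',g.mean(0),np.linalg.norm(g[1]-g[0]),np.linalg.norm(g[2]-g[0]))
w=onz(c,f([(157,101),(641,104),(164,443)]),.025);print(w)
d=w[1]-w[0];print(np.degrees(np.arctan2(d[1],d[0]))-90,np.linalg.norm(d))
d=w[2]-w[0];print(np.degrees(np.arctan2(d[1],d[0])))
for i in range(4):
    o=env.get_obs();print(o['tool_pos'],o['force']);env.read_camera('top')
plan([.581,.190,.034],82.9)
E
```

```text
grip [0.58043191 0.18974486 0.071     ] 0.018960093380889748 0.03422280292122907
[[0.54235589 0.15985082 0.025     ]
 [0.55448045 0.25788215 0.025     ]
 [0.61710896 0.14964082 0.025     ]]
-7.050560307129643 0.0987782749579967
-7.777503877697682
[0.58141962 0.19394971 0.08270255] [-0.27833289  0.18168598  0.44361769]
[0.58187818 0.1938251  0.08306002] [0.15916319 0.44367243 0.02270738]
[0.58202593 0.19369103 0.08307796] [-0.08114862 -0.06604276 -0.22067896]
[0.58199086 0.19353027 0.0829272 ] [0.23457225 0.42364071 0.24030313]
turn deg tool [0.31 0.08 0.12] scaled [0.0026 0.0007 0.001 ]
shift scaled in NEW axes [ 1.216  0.011 -0.086]
shift scaled in CUR axes [ 1.216  0.014 -0.087] dist 0.0488
```

Call:
{"name": "drive_tool", "arguments": {
  "increments": [
    [[0.2,0,-0.085],[0,0,0]],
    [[0.5,0,0],[0.0026,0,0]],
    [[0.35,0,0],[0,0,0]],
    [[0.16,0,0],[0,0,0]],
    [[0,0,0],[0,0,0]],
    [[0,0,0],[0,0,0]]
  ]
}}

```text
time_s: 3.55
tool_pos: [0.5809, 0.1896, 0.0329]
tool_rot: [-66.3, 90.0, 16.6]
force: [-0.2, 0.3, 0.0]
grip_width: 0.0872
```

Call:
{"name": "drive_tool", "arguments": {
  "increments": [
    [[0,0,0],[0,0,0]],
    [[0,0,0],[0,0,0]],
    [[0,0,0],[0,0,0]],
    [[0,0,0],[0,0,0]],
    [[0,0,0],[0,0,0]],
    [[0,0,0],[0,0,0]],
    [[0,0,0],[0,0,0]],
    [[0,0,0],[0,0,0]]
  ],
  "hand": -1,
  "squeeze": 45
}}

```text
time_s: 4.35
tool_pos: [0.5806, 0.1895, 0.0327]
tool_rot: [-21.9, 90.0, 61.0]
force: [-0.4, -0.2, -0.1]
grip_width: 0.0309
```

```bash
python3 - <<'E'
from h import *
o=env.get_obs();print(o)
E
```

```text
{'time_s': 4.35, 'qpos': array([-33.94247421,  21.25345208,  16.17473251,  99.83553023,
        -6.70941528,  59.84940652,  67.46821689]), 'joint_velocities': array([-0.04022052, -0.03255582, -0.02617377, -0.02548337, -0.04572325,
        0.01520217,  0.03467318]), 'effort': array([-5.17943445e-04, -4.63603091e+01,  3.52748550e+00, -2.73575503e+01,
        1.51531363e-02,  8.61734105e-02, -8.11797827e-05]), 'tool_pos': array([0.58057322, 0.1895353 , 0.03267254]), 'tool_rot': array([-21.93491157,  89.99586901,  60.96783151]), 'force': array([-0.4423295 , -0.23822884, -0.07091885]), 'wrist_torque': array([ 0.07536882, -0.00906386,  0.00861776]), 'grip_width': 0.0308990488148914}
```

Still closing; wait for it to finish.

Call:
{"name": "drive_tool", "arguments": {
  "increments": [
    [[0,0,0],[0,0,0]],
    [[0,0,0],[0,0,0]],
    [[0,0,0],[0,0,0]],
    [[0,0,0],[0,0,0]]
  ]
}}

```text
time_s: 4.75
tool_pos: [0.5806, 0.1895, 0.0327]
tool_rot: [176.3, 90.0, -100.8]
force: [-0.6, -0.4, 0.1]
grip_width: 0.0196
```

Call:
{"name": "drive_tool", "arguments": {
  "increments": [
    [[-0.05,0,0],[0,0,0]],
    [[-0.1,0,0],[0,0,0]],
    [[-0.35,0,0],[0,0,0]],
    [[-0.6,0,0],[0,0,0]],
    [[-0.7,0,0],[0,0,0]],
    [[-0.6,0,0],[0,0,0]],
    [[-0.3,0,0],[0,0,0]],
    [[0,0,0],[0,0,0]],
    [[0,0,0],[0,0,0]]
  ]
}}

```text
time_s: 5.65
tool_pos: [0.58, 0.1894, 0.1399]
tool_rot: [111.6, 89.9, -165.5]
force: [0.6, -0.2, -5.5]
grip_width: 0.0198
```

```bash
python3 - <<'E'
from h import *
snap('wrist','w3');snap('scene','s3');snap('top','t3')
crop('w3',190,130,370,310,4,'w3c');
for i in range(3): o=env.get_obs();print(o['tool_pos'],o['force'],o['grip_width'])
R=toolR(o);print(np.degrees(np.arctan2(R[1,2],R[0,2])),R[2])
E
```

```text
[0.57945601 0.18916742 0.13891642] [ 0.27241404  0.19753416 -3.53445828] 0.01976011848218648
[0.57945601 0.18916742 0.13891642] [ 0.27241404  0.19753416 -3.53445828] 0.01976011848218648
[0.57945601 0.18916742 0.13891642] [ 0.27241404  0.19753416 -3.53445828] 0.01976011848218648
82.90408515869925 [-0.99999538  0.00261933 -0.00154467]
```

View pics/w3c.png

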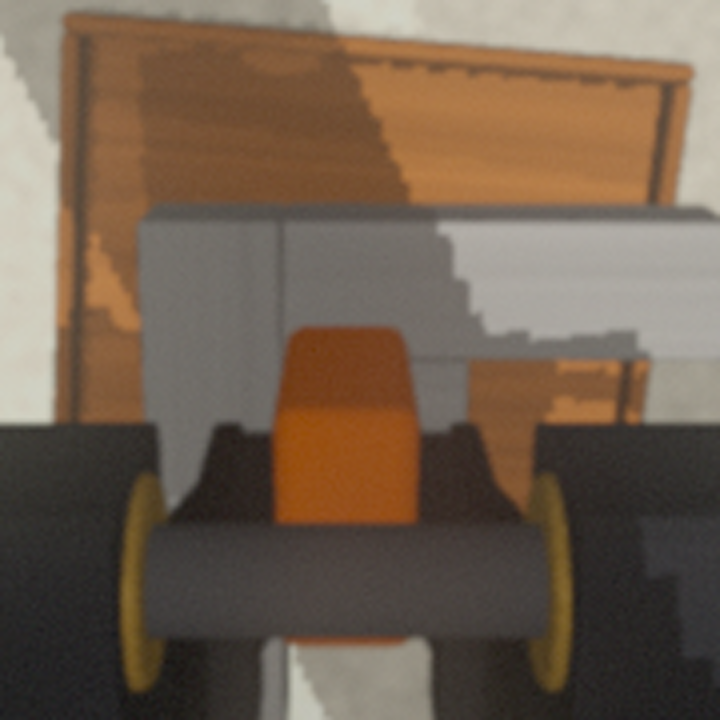

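View pics/s3.png

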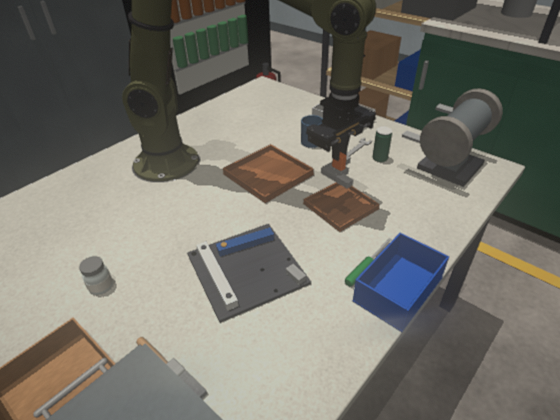

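```bash
python3 - <<'E'
from h import *
plan([.582,-.202,.16],68.5)
E
```

```text
turn deg tool [14.4  -0.11 -0.14] scaled [ 0.12   -0.0009 -0.0012]
shift scaled in NEW axes [-0.527 -3.643 -9.075]
shift scaled in CUR axes [-0.515 -1.27  -9.697] dist 0.3917
```

Call:
{"name": "drive_tool", "arguments": {
  "increments": [
    [[0,0,0],[0.03,0,0]],
    [[0,0,0],[0.06,0,0]],
    [[-0.1,0,0],[0.03,0,0]],
    [[-0.2,-0.15,-0.37],[0,0,0]],
    [[-0.2,-0.3,-0.74],[0,0,0]],
    [[0,-0.36,-0.9],[0,0,0]],
    [[0,-0.36,-0.9],[0,0,0]],
    [[0,-0.36,-0.9],[0,0,0]],
    [[0,-0.36,-0.9],[0,0,0]],
    [[0,-0.36,-0.9],[0,0,0]]
  ]
}}

```text
time_s: 6.8
tool_pos: [0.5812, -0.0554, 0.1607]
tool_rot: [164.1, 90.0, -127.3]
force: [1.2, 0.6, -3.6]
grip_width: 0.0197
```

Call:
{"name": "drive_tool", "arguments": {
  "increments": [
    [[0,-0.36,-0.9],[0,0,0]],
    [[0,-0.36,-0.9],[0,0,0]],
    [[0,-0.36,-0.9],[0,0,0]],
    [[0,-0.36,-0.9],[0,0,0]],
    [[0,-0.25,-0.5],[0,0,0]],
    [[0,-0.1,-0.26],[0,0,0]],
    [[0,0,0],[0,0,0]],
    [[0,0,0],[0,0,0]],
    [[0,0,0],[0,0,0]],
    [[0,0,0],[0,0,0]]
  ]
}}

```text
time_s: 7.8
tool_pos: [0.5853, -0.2387, 0.1606]
tool_rot: [18.2, 89.9, 86.8]
force: [0.5, 0.1, -4.4]
grip_width: 0.0195
```

```bash
python3 - <<'E'
from h import *
snap('wrist','w4')
o=env.get_obs();print(o['tool_pos'],o['force'],o['grip_width'])
R=toolR(o);print(np.degrees(np.arctan2(R[1,2],R[0,2])),R[2])
E
```

```text
[ 0.58521241 -0.23911582  0.16068927] [ 0.06088267 -0.46598238 -3.49955983] 0.01932590446369043
68.64733725291768 [-9.99999752e-01  6.68431523e-05  7.00423066e-04]
```

View pics/w4.png

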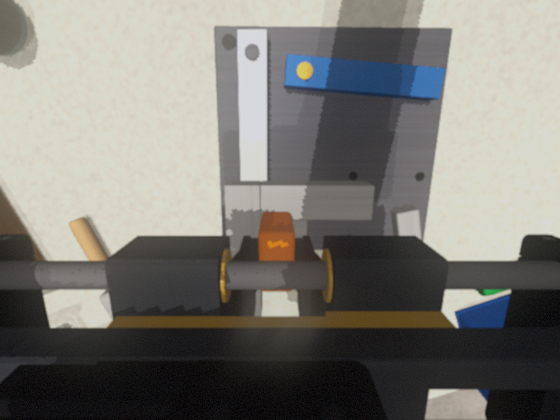

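```bash
python3 - <<'E'
from h import *
crop('w4',205,20,465,215,3,'w4c')
E
```

```text
(no output)
```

View pics/w4c.png

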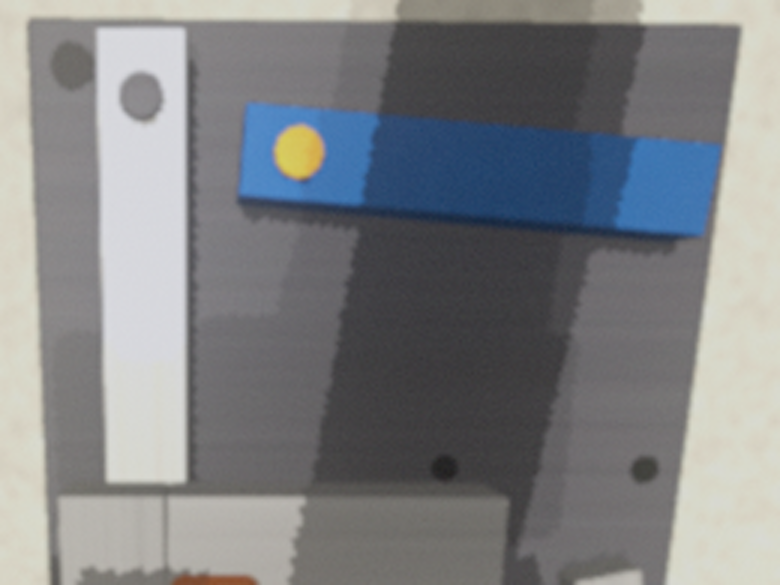

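```bash
python3 - <<'E'
from h import *
c=load('w4')
f=lambda p:np.array([[(x+.5)/3-.5+205,(y+.5)/3-.5+20] for x,y in p])
ang=lambda d:np.degrees(np.arctan2(d[1],d[0]))
p=onz(c,f([(28,20),(741,26),(48,500),(668,560)]),.012);print('plate',p[:,:2].round(4).tolist(),'y edge',ang(p[1]-p[0])-90,np.linalg.norm(p[1]-p[0]),'x edges',ang(p[2]-p[0]),ang(p[3]-p[1]))
r=onz(c,f([(186,28),(187,483)]),.036);print('rail in',r[:,:2],ang(r[1]-r[0]))
b=onz(c,f([(240,195),(703,232)]),.036);print('blue',b[:,:2],ang(b[1]-b[0])-90,np.linalg.norm(b[1]-b[0]))
bo=onz(c,f([(299,152)]),.042);print('bolt',bo)
yaw=ang(p[1]-p[0])-90; 
for y in (yaw,-21.6):
    a=np.radians(y);X=np.array([np.cos(a),np.sin(a)]);Y=np.array([-np.sin(a),np.cos(a)])
    # plate corner at (-60,-60)
    cor=(p[0,:2]+p[1,:2])/2+X*.06-Y*.06
    print('yaw',y,'corner',cor); 
    for q in list(r)+list(b)+list(bo): print([((q[:2]-cor)@X*1e3).round(1),((q[:2]-cor)@Y*1e3).round(1)])
E
```

```text
plate [[0.405, -0.2347], [0.4927, -0.0143], [0.5553, -0.2942], [0.6631, -0.082]] y edge -21.699600359682236 0.23722699150947046 x edges -21.571062081976617 -21.66204511421213
rail in [[ 0.43297822 -0.18860092]
 [ 0.56497317 -0.24083655]] -21.590671810207844
blue [[ 0.48408817 -0.19021669]
 [ 0.54935733 -0.05361852]] -25.539344208930032 0.15139064305635208
bolt [[ 0.47974885 -0.16897726  0.042     ]]
yaw -21.699600359682236 corner [ 0.48243986 -0.2024476 ]
[np.float64(-51.1), np.float64(-5.4)]
[np.float64(90.9), np.float64(-5.2)]
[np.float64(-3.0), np.float64(12.0)]
[np.float64(7.1), np.float64(163.0)]
[np.float64(-14.9), np.float64(30.1)]
yaw -21.6 corner [ 0.48257528 -0.20238914]
[np.float64(-51.2), np.float64(-5.4)]
[np.float64(90.8), np.float64(-5.4)]
[np.float64(-3.1), np.float64(11.9)]
[np.float64(7.3), np.float64(162.9)]
[np.float64(-14.9), np.float64(30.0)]
```

```bash
python3 - <<'E'
from h import *
c=load('w4')
ang=lambda d:np.degrees(np.arctan2(d[1],d[0]))
# fit edge of square y-leg (top edge) by gradient
im=cv2.imread('pics/w4.png',0).astype(float)
for lo,hi in ((180,192),):
  xs=np.r_[228:240,262:372:2]; print([int(x) for x in xs[:3]])
crop('w4',215,170,385,300,5,'w4d')
E
```

```text
[228, 229, 230]
```

View pics/w4d.png

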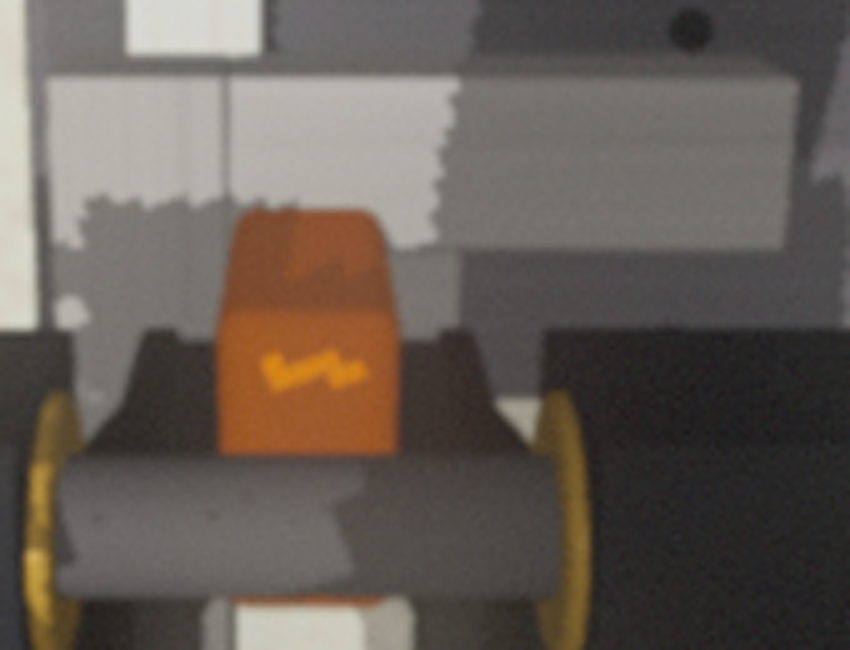

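```bash
python3 - <<'E'
from h import *
c=load('w4')
ang=lambda d:np.degrees(np.arctan2(d[1],d[0]))
f=lambda p:np.array([[(x+.5)/5-.5+215,(y+.5)/5-.5+170] for x,y in p])
o=env.get_obs();R=toolR(o)
for z in (.151,.153,.155):
    w=onz(c,f([(47,75),(798,78),(785,248)]),z);print(z,w[:,:2],ang(w[1]-w[0])-90,np.linalg.norm(w[1]-w[0]),np.linalg.norm(w[2]-w[1]))
    a=np.radians(-21.35);X=np.array([np.cos(a),np.sin(a)]);Y=np.array([-np.sin(a),np.cos(a)])
    d=o['tool_pos'][:2]-w[0,:2];print('tool in sq',d@X,d@Y)
# targets: hover heel at (18,+1) , corner(.4817,-.2021)
a=np.radians(-21.62);X=np.array([np.cos(a),np.sin(a)]);Y=np.array([-np.sin(a),np.cos(a)]);cor=np.array([.4817,-.2021])
T=cor+X*(.018+.035)+Y*(.002+.035);print(T)
plan([*T,.07],68.38)
print('final',cor+X*.035+Y*(.035-.0054))
E
```

```text
0.151 [[ 0.54081967 -0.25846803]
 [ 0.57746984 -0.16551953]
 [ 0.59950035 -0.17394406]] -21.51962258606862 0.09991325559042279 0.023586357545963218
tool in sq 0.03430079488945862 0.034185951443404486
0.153 [[ 0.54061723 -0.25801668]
 [ 0.57689871 -0.16600321]
 [ 0.5987076  -0.17434299]] -21.51962258606862 0.09890816613942123 0.023349087736097583
tool in sq 0.03465366684506669 0.033839277826836614
0.155 [[ 0.54041478 -0.25756533]
 [ 0.57632757 -0.16648688]
 [ 0.59791485 -0.17474191]] -21.519622586068678 0.09790307668841972 0.023111817926231952
tool in sq 0.03500653880067486 0.03349260421026878
[ 0.54460396 -0.18723083]
turn deg tool [ 0.27  0.04 -0.  ] scaled [ 0.0022  0.0003 -0.    ]
shift scaled in NEW axes [2.267 1.422 0.832]
shift scaled in CUR axes [2.268 1.418 0.837] dist 0.1121
final [ 0.52514377 -0.18747814]
```

Call:
{"name": "drive_tool", "arguments": {
  "increments": [
    [[0,0.3,0.2],[0.0022,0,0]],
    [[0.3,0.5,0.3],[0,0,0]],
    [[0.5,0.4,0.23],[0,0,0]],
    [[0.5,0.22,0.1],[0,0,0]],
    [[0.5,0,0],[0,0,0]],
    [[0.3,0,0],[0,0,0]],
    [[0.16,0,0],[0,0,0]],
    [[0,0,0],[0,0,0]],
    [[0,0,0],[0,0,0]],
    [[0,0,0],[0,0,0]]
  ]
}}

```text
time_s: 8.85
tool_pos: [0.5452, -0.1894, 0.0713]
tool_rot: [-81.2, 89.9, -12.9]
force: [-0.3, -0.1, -4.2]
grip_width: 0.0194
```

```bash
cat >> h.py <<'E'
a_=np.radians(-21.62);CX=np.array([np.cos(a_),np.sin(a_)]);CY=np.array([-np.sin(a_),np.cos(a_)]);COR=np.array([.4817,-.2021])
def st():
    o=env.get_obs();R=toolR(o);d=o['tool_pos'][:2]-COR-CX*.035-CY*.035
    print('t',round(o['time_s'],2),'heel in corner mm',(1e3*d@CX).round(2),(1e3*d@CY).round(2),'z',o['tool_pos'][2].round(4),'F corner',(o['force'][:2]@CX).round(2),(o['force'][:2]@CY).round(2),o['force'][2].round(2),'Tz',o['wrist_torque'].round(3),'yaw',np.degrees(np.arctan2(R[1,2],R[0,2])).round(3),'w',o['grip_width'].round(4)); return o
E
python3 - <<'E'
from h import *
snap('wrist','w5');st()
a=np.radians(-21.62)
plan([*(COR+CX*.053+CY*.037),.0415],68.38)
crop('w5',150,20,430,230,2.8,'w5c')
E
```

```text
Traceback (most recent call last):
  File "h.py", line 30, in st
    print('t',round(o['time_s'],2),'heel in corner mm',(1e3*d@CX).round(2),(1e3*d@CY).round(2),'z',o['tool_pos'][2].round(4),'F corner',(o['force'][:2]@CX).round(2),(o['force'][:2]@CY).round(2),o['force'][2].round(2),'Tz',o['wrist_torque'].round(3),'yaw',np.degrees(np.arctan2(R[1,2],R[0,2])).round(3),'w',o['grip_width'].round(4)); return o
                                                                                                                                                                                                                                                                                                                  ^^^^^^^^^^^^^^^^^^^^^
AttributeError: 'float' object has no attribute 'round'
```

```bash
sed -i "s/o\['grip_width'\].round(4)/round(o['grip_width'],4)/" h.py
python3 - <<'E'
from h import *
st()
plan([*(COR+CX*.053+CY*.037),.0415],68.38)
crop('w5',150,20,430,230,2.8,'w5c')
E
```

```text
t 8.9 heel in corner mm 19.22 0.21 z 0.0712 F corner 0.33 -0.49 -3.69 Tz [-0.001 -0.012  0.03 ] yaw 68.224 w 0.0196
turn deg tool [-0.16  0.02  0.1 ] scaled [-0.0013  0.0001  0.0008]
shift scaled in NEW axes [0.743 0.03  0.045]
shift scaled in CUR axes [0.743 0.032 0.044] dist 0.0298
```

View pics/w5c.png

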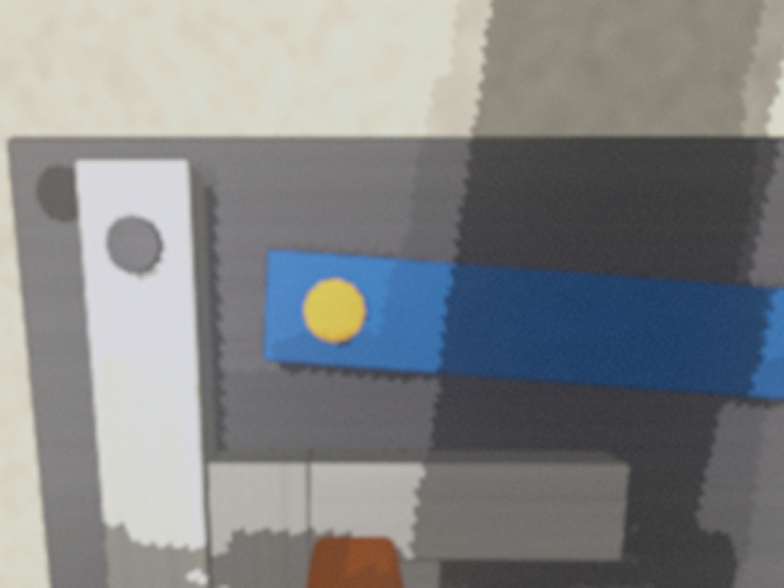

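Call:
{"name": "drive_tool", "arguments": {
  "increments": [
    [[0.1,0.03,0.045],[-0.0013,0,0]],
    [[0.2,0,0],[0,0,0]],
    [[0.2,0,0],[0,0,0]],
    [[0.15,0,0],[0,0,0]],
    [[0.07,0,0],[0,0,0]],
    [[0,0,0],[0,0,0]],
    [[0,0,0],[0,0,0]],
    [[0,0,0],[0,0,0]]
  ]
}}

```text
time_s: 9.7
tool_pos: [0.5442, -0.1869, 0.0418]
tool_rot: [-77.0, 90.0, -8.6]
force: [-0.1, 0.5, -3.6]
grip_width: 0.0196
```

```bash
python3 - <<'E'
from h import *
snap('wrist','w6');st()
plan([*(COR+CX*.035+CY*.0296),.041],68.38)
crop('w6',150,20,430,230,2.8,'w6c')
E
```

```text
t 9.75 heel in corner mm 17.47 2.11 z 0.0418 F corner -0.84 0.35 -3.16 Tz [-0.041  0.009  0.028] yaw 68.387 w 0.0194
turn deg tool [0.01 0.01 0.04] scaled [0.0001 0.0001 0.0004]
shift scaled in NEW axes [ 0.02   0.437 -0.188]
shift scaled in CUR axes [ 0.02   0.437 -0.188] dist 0.019
```

View pics/w6c.png

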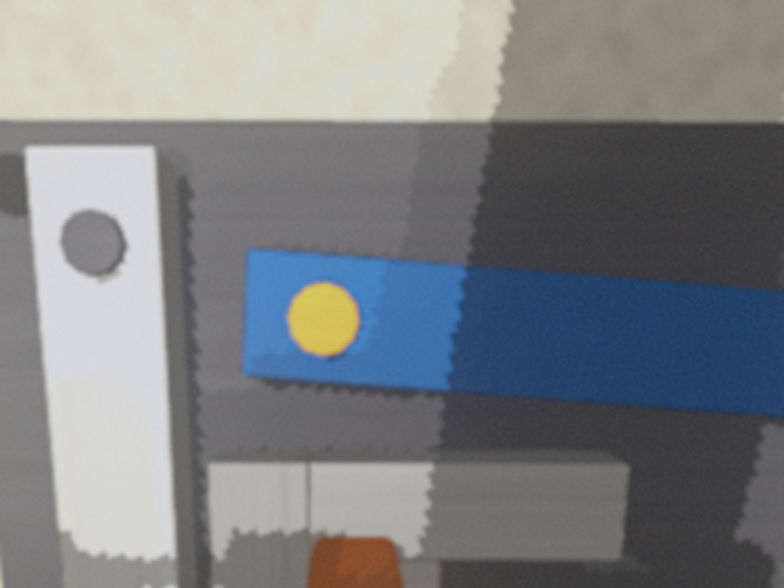

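Call:
{"name": "drive_tool", "arguments": {
  "increments": [
    [[0.02,0.08,-0.05],[0,0,0]],
    [[0,0.08,-0.05],[0,0,0]],
    [[0,0.08,-0.04],[0,0,0]],
    [[0,0.06,0],[0,0,0]],
    [[0,0.04,0],[0,0,0]],
    [[0,0.02,0],[0,0,0]],
    [[0,0,0],[0,0,0]],
    [[0,0,0],[0,0,0]]
  ]
}}

```text
time_s: 10.55
tool_pos: [0.5288, -0.1869, 0.0408]
tool_rot: [-90.0, 90.0, -21.6]
force: [0.7, -1.3, -4.7]
grip_width: 0.02
```

```bash
python3 - <<'E'
from h import *
snap('wrist','w7');st()
crop('w7',150,20,430,230,2.8,'w7c')
E
```

```text
t 10.6 heel in corner mm 3.12 -3.52 z 0.0408 F corner 1.06 -1.57 -3.65 Tz [-0.23  -0.182 -0.105] yaw 68.392 w 0.0193
```

View pics/w7c.png

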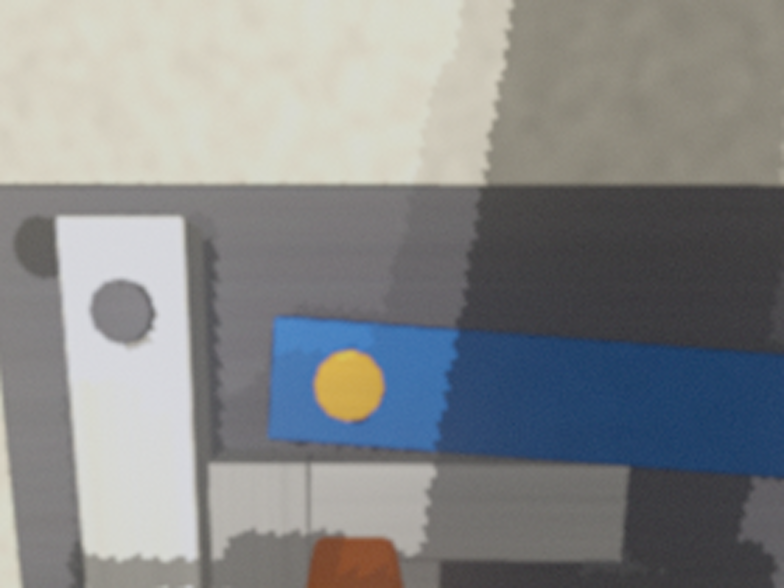

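Call:
{"name": "drive_tool", "arguments": {
  "increments": [
    [[0,0.015,0],[0,0,0]],
    [[0,0.015,0],[0,0,0]],
    [[0,0.015,0],[0,0,0]],
    [[0,0,0],[0,0,0]]
  ]
}}

```text
time_s: 11.0
tool_pos: [0.5271, -0.1859, 0.0408]
tool_rot: [-56.0, 90.0, 12.4]
force: [1.9, -1.4, -3.8]
grip_width: 0.0195
```

```bash
python3 -c "
from h import *
st()"
```

```text
t 11.0 heel in corner mm 1.19 -3.23 z 0.0408 F corner 2.33 -0.62 -3.83 Tz [-0.259 -0.479 -0.176] yaw 68.392 w 0.0195
```

Call:
{"name": "drive_tool", "arguments": {
  "increments": [
    [[0,0,-0.012],[0,0,0]],
    [[0,0,-0.012],[0,0,0]],
    [[0,0,0],[0,0,0]]
  ]
}}

```text
time_s: 11.3
tool_pos: [0.5266, -0.1866, 0.0407]
tool_rot: [-17.5, 90.0, 50.9]
force: [2.1, 0.1, -4.0]
grip_width: 0.0192
```

```bash
python3 -c "
from h import *
st()"
```

```text
t 11.3 heel in corner mm 1.0 -4.03 z 0.0407 F corner 1.93 0.88 -4.05 Tz [ 0.093 -0.719 -0.208] yaw 68.398 w 0.0192
```

Call:
{"name": "drive_tool", "arguments": {
  "increments": [
    [[0,0,-0.01],[0,0,0]],
    [[0,0,-0.01],[0,0,0]],
    [[0,0,0],[0,0,0]]
  ]
}}

```text
time_s: 11.6
tool_pos: [0.5261, -0.1877, 0.0407]
tool_rot: [-43.2, 90.0, 25.2]
force: [3.4, 0.7, -4.8]
grip_width: 0.0198
```

```bash
python3 -c "
from h import *
st()"
```

```text
t 11.6 heel in corner mm 0.97 -5.26 z 0.0407 F corner 2.88 1.85 -4.78 Tz [ 0.017 -0.707 -0.203] yaw 68.387 w 0.0198
```

Call:
{"name": "drive_tool", "arguments": {
  "increments": [
    [[0,0.01,0],[0,0,0]],
    [[0,0.01,0],[0,0,0]],
    [[0,0,0],[0,0,0]]
  ]
}}

```text
time_s: 11.9
tool_pos: [0.5254, -0.1873, 0.0407]
tool_rot: [-38.4, 90.0, 30.0]
force: [3.0, -0.4, -4.7]
grip_width: 0.0196
```

```bash
python3 -c "
from h import *
st()"
```

```text
t 11.9 heel in corner mm 0.18 -5.12 z 0.0407 F corner 2.94 0.7 -4.66 Tz [ 0.071 -0.851 -0.187] yaw 68.392 w 0.0196
```

Call:
{"name": "drive_tool", "arguments": {
  "increments": [
    [[0,0,-0.01],[0,0,0]],
    [[0,0,-0.01],[0,0,0]],
    [[0,0,0],[0,0,0]]
  ]
}}

```text
time_s: 12.2
tool_pos: [0.5252, -0.1876, 0.0407]
tool_rot: [5.0, 90.0, 73.4]
force: [3.1, 1.9, -3.9]
grip_width: 0.0196
```

```bash
python3 -c "
from h import *
st()"
```

```text
t 12.2 heel in corner mm 0.09 -5.47 z 0.0407 F corner 2.14 2.89 -3.9 Tz [ 0.458 -0.898 -0.122] yaw 68.416 w 0.0196
```

Call:
{"name": "drive_tool", "arguments": {
  "increments": [
    [[0,0.01,0],[0,0,0]],
    [[0,0.01,0],[0,0,0]],
    [[0,0,0],[0,0,0]]
  ]
}}

```text
time_s: 12.5
tool_pos: [0.5247, -0.1876, 0.0408]
tool_rot: [-59.6, 89.9, 8.9]
force: [4.2, 2.1, -4.6]
grip_width: 0.0196
```

```bash
python3 -c "
from h import *
st()"
```

```text
t 12.5 heel in corner mm -0.34 -5.67 z 0.0408 F corner 3.16 3.53 -4.6 Tz [ 0.407 -1.283 -0.085] yaw 68.413 w 0.0196
```

Call:
{"name": "drive_tool", "arguments": {
  "increments": [
    [[0,0.008,-0.004],[0,0,0]],
    [[0,0.008,-0.004],[0,0,0]],
    [[0,0,0],[0,0,0]]
  ]
}}

```text
time_s: 12.8
tool_pos: [0.5243, -0.1875, 0.0408]
tool_rot: [-58.6, 89.9, 9.8]
force: [5.3, 2.0, -5.8]
grip_width: 0.0193
```

```bash
python3 -c "
from h import *
st()"
```

```text
t 12.8 heel in corner mm -0.8 -5.79 z 0.0408 F corner 4.17 3.77 -5.85 Tz [ 0.503 -1.343 -0.021] yaw 68.426 w 0.0193
```

Call:
{"name": "drive_tool", "arguments": {
  "increments": [
    [[0,0.008,0],[0,0,0]],
    [[0,0.008,0],[0,0,0]],
    [[0,0,0],[0,0,0]]
  ]
}}

```text
time_s: 13.1
tool_pos: [0.5237, -0.1872, 0.0409]
tool_rot: [-57.1, 89.9, 11.4]
force: [4.2, 1.9, -4.7]
grip_width: 0.0195
```

```bash
python3 -c "
from h import *
st()"
```

```text
t 13.1 heel in corner mm -1.41 -5.71 z 0.0409 F corner 3.26 3.3 -4.73 Tz [ 0.523 -1.348 -0.051] yaw 68.425 w 0.0195
```

Call:
{"name": "drive_tool", "arguments": {
  "increments": [
    [[0,0.01,0],[0,0,0]],
    [[0,0.01,0],[0,0,0]],
    [[0,0,0],[0,0,0]]
  ]
}}

```text
time_s: 13.4
tool_pos: [0.5232, -0.187, 0.0409]
tool_rot: [-62.8, 89.9, 5.7]
force: [5.5, 1.7, -5.6]
grip_width: 0.0196
```

```bash
python3 - <<'E'
from h import *
st();snap('wrist','w8');snap('top','t8');crop('w8',200,60,410,250,3.5,'w8c');crop('t8',280,150,395,260,5,'t8c')
E
```

```text
t 13.4 heel in corner mm -1.98 -5.63 z 0.0409 F corner 4.51 3.65 -5.63 Tz [ 0.528 -1.486 -0.157] yaw 68.422 w 0.0196
```

View pics/w8c.png

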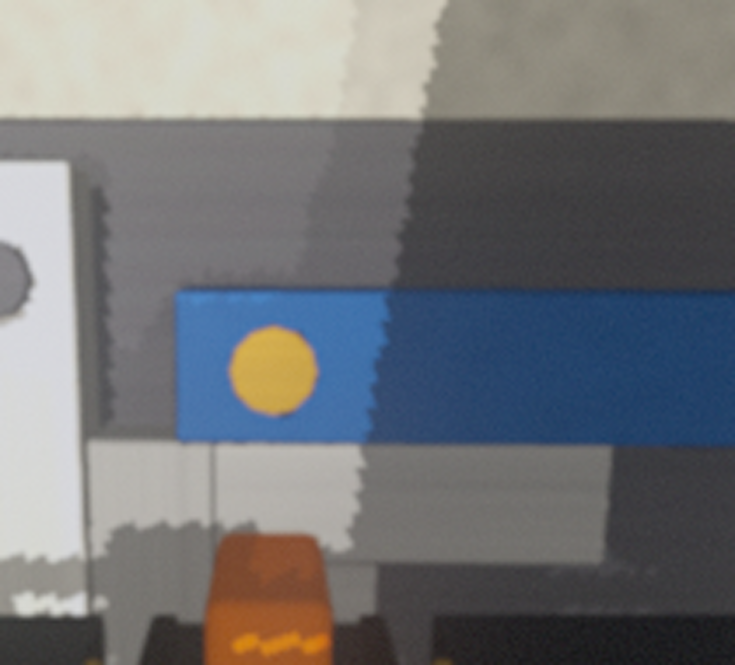

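View pics/t8c.png

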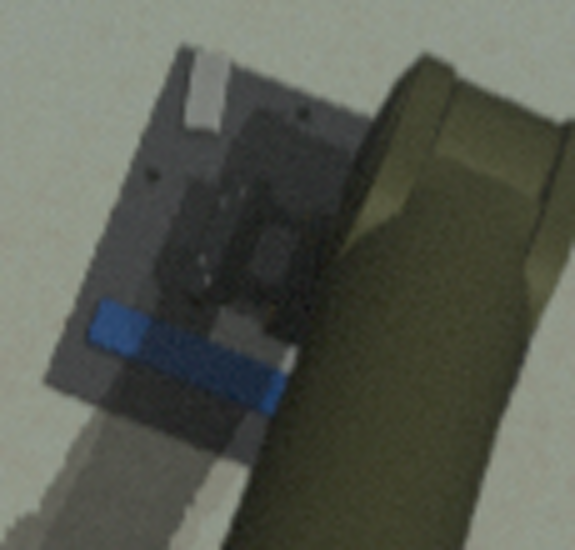

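Call:
{"name": "drive_tool", "arguments": {
  "increments": [
    [[0,0.008,-0.003],[0,0,0]],
    [[0,0.008,-0.003],[0,0,0]],
    [[0,0,0],[0,0,0]]
  ]
}}

```text
time_s: 13.8
tool_pos: [0.5232, -0.1869, 0.041]
tool_rot: [-69.9, 89.8, -1.5]
force: [7.4, 2.3, -6.9]
grip_width: 0.0199
```

```bash
python3 -c "
from h import *
st()"
```

```text
t 13.8 heel in corner mm -2.02 -5.63 z 0.041 F corner 6.03 4.89 -6.89 Tz [ 0.407 -1.801 -0.057] yaw 68.423 w 0.0199
```

Call:
{"name": "drive_tool", "arguments": {
  "increments": [
    [[0,0.008,-0.003],[0,0,0]],
    [[0,0.006,-0.003],[0,0,0]],
    [[0,0,0],[0,0,0]]
  ]
}}

```text
time_s: 14.1
tool_pos: [0.5231, -0.1869, 0.0411]
tool_rot: [-71.7, 89.8, -3.2]
force: [6.8, 1.5, -6.8]
grip_width: 0.0197
```

```bash
python3 -c "
from h import *
st()"
```

```text
t 14.1 heel in corner mm -2.14 -5.64 z 0.0411 F corner 5.76 3.94 -6.75 Tz [ 0.454 -2.066 -0.069] yaw 68.434 w 0.0197
```

Call:
{"name": "drive_tool", "arguments": {
  "increments": [
    [[0.005,0.01,-0.01],[0,0,0]],
    [[0.003,0.01,-0.01],[0,0,0]],
    [[0,0,0],[0,0,0]]
  ]
}}

```text
time_s: 14.4
tool_pos: [0.523, -0.187, 0.0411]
tool_rot: [-68.7, 89.7, -0.3]
force: [9.1, 2.7, -7.6]
grip_width: 0.0197
```

```bash
python3 -c "
from h import *
st()"
```

```text
t 14.4 heel in corner mm -2.19 -5.79 z 0.0411 F corner 7.46 5.82 -7.64 Tz [ 0.643 -2.387 -0.135] yaw 68.45 w 0.0197
```

Call:
{"name": "drive_tool", "arguments": {
  "increments": [
    [[0,0.004,-0.01],[0,0,0]],
    [[0,0.004,-0.01],[0,0,0]],
    [[0,0,0],[0,0,0]]
  ]
}}

```text
time_s: 14.7
tool_pos: [0.5229, -0.1871, 0.0411]
tool_rot: [-64.5, 89.6, 4.0]
force: [10.4, 3.0, -8.1]
grip_width: 0.0195
```

```bash
python3 -c "
from h import *
st()"
```

```text
t 14.7 heel in corner mm -2.22 -5.91 z 0.0411 F corner 8.57 6.61 -8.05 Tz [ 0.785 -2.675 -0.048] yaw 68.466 w 0.0195
```

Call:
{"name": "drive_tool", "arguments": {
  "increments": [
    [[0.004,0.004,-0.012],[0,0,0]],
    [[0.004,0.004,-0.012],[0,0,0]],
    [[0,0,0],[0,0,0]]
  ]
}}

```text
time_s: 15.0
tool_pos: [0.5228, -0.1872, 0.0411]
tool_rot: [-58.5, 89.6, 10.0]
force: [11.0, 4.8, -7.1]
grip_width: 0.0193
```

```bash
python3 -c "
from h import *
o=st();R=toolR(o);print('tool x tilt deg in corner x,y',np.degrees([R[:2,0]@CX,R[:2,0]@CY]))
plan(o['tool_pos'],68.45)"
```

```text
t 15.0 heel in corner mm -2.28 -5.99 z 0.0411 F corner 8.44 8.46 -7.11 Tz [ 1.19  -2.809 -0.092] yaw 68.492 w 0.0193
tool x tilt deg in corner x,y [0.36637158 0.22592783]
turn deg tool [0.04 0.23 0.37] scaled [0.0003 0.0019 0.0031]
shift scaled in NEW axes [0. 0. 0.]
shift scaled in CUR axes [0. 0. 0.] dist 0.0
```

Call:
{"name": "drive_tool", "arguments": {
  "increments": [
    [[0.003,0.002,-0.002],[0,0.001,0.0015]],
    [[0.003,0.002,-0.002],[0,0.001,0.0015]],
    [[0,0,0],[0,0,0]]
  ]
}}

```text
time_s: 15.3
tool_pos: [0.5226, -0.1872, 0.0411]
tool_rot: [137.8, 90.0, -153.7]
force: [9.9, 5.3, -5.1]
grip_width: 0.0197
```

```bash
python3 -c "
from h import *
o=st();R=toolR(o);print('tool x tilt deg in corner x,y',np.degrees([R[:2,0]@CX,R[:2,0]@CY]))
snap('wrist','w9');crop('w9',200,60,410,250,3.5,'w9c');st()"
```

```text
t 15.3 heel in corner mm -2.46 -6.1 z 0.0411 F corner 7.21 8.57 -5.06 Tz [ 1.338 -2.58  -0.121] yaw 68.491 w 0.0197
tool x tilt deg in corner x,y [-0.00744212 -0.00825021]
t 15.35 heel in corner mm -2.46 -6.11 z 0.0411 F corner 7.56 7.8 -3.33 Tz [ 1.283 -2.622 -0.12 ] yaw 68.486 w 0.0194
```

View pics/w9c.png

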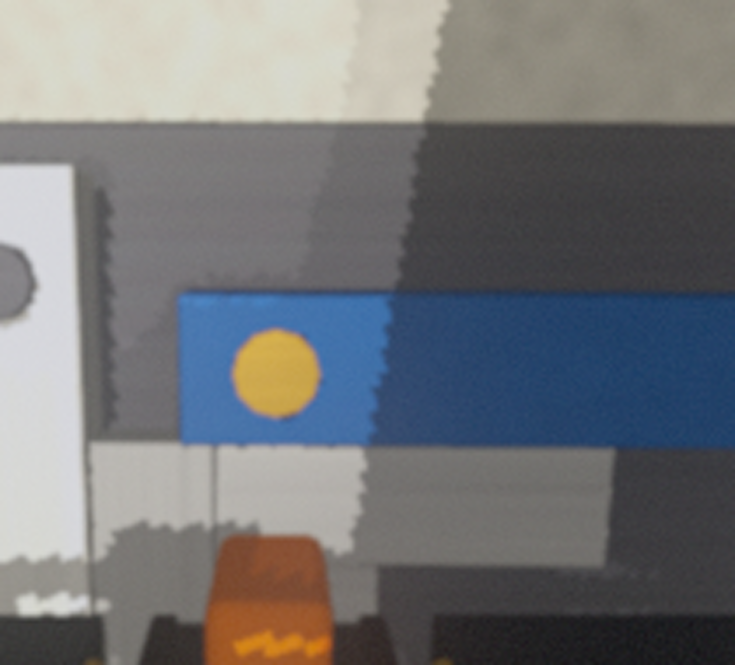

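```bash
cat >> h.py <<'E'
def edge_rows(im,cols,lo,hi):
    "subpixel row of strongest vertical gradient in each column"
    out=[]
    g=np.abs(np.gradient(cv2.GaussianBlur(im,(1,3),0),axis=0))
    for x in cols:
        s=g[lo:hi,x]; i=int(np.argmax(s)); i=min(max(i,1),len(s)-2); a,b,c=s[i-1],s[i],s[i+1]; dn=a-2*b+c
        out.append((x,lo+i+(0.5*(a-c)/dn if dn else 0)))
    return np.array(out)
def line_dir(c,pts,z):
    p=pts.copy()
    for _ in range(3):
        k=np.polyfit(p[:,0],p[:,1],1); r=p[:,1]-np.polyval(k,p[:,0]); p=p[np.abs(r)<max(.3,1.5*np.std(r))]
    x=np.array([p[:,0].min(),p[:,0].max()]); w=onz(c,np.c_[x,np.polyval(k,x)],z); d=w[1]-w[0]
    return np.degrees(np.arctan2(d[1],d[0])),w[:,:2].round(4).tolist(),len(p)
E
python3 - <<'E'
from h import *
c=load('w9'); F=c['frame'].astype(float)
ch=F[:,:,2]-F[:,:,0]  # blueness
print('blue back',line_dir(c,edge_rows(ch,range(256,440,2),136,150),.036))
print('blue front',line_dir(c,edge_rows(ch,range(256,440,2),180,194),.036))
gr=F.mean(2)
print('plate edge',line_dir(c,edge_rows(gr,range(150,330,2),85,105),.012))
# fixed rail inner edge: transpose
e=edge_rows(np.ascontiguousarray(F[:,:,0].T),range(112,200,2),210,232)
k=np.polyfit(e[:,0],e[:,1],1);r=e[:,1]-np.polyval(k,e[:,0]);print('res',r.std());ys=np.array([112.,198]);w=onz(c,np.c_[np.polyval(k,ys),ys],.036);d=w[1]-w[0];print('fixed',np.degrees(np.arctan2(d[1],d[0]))+90,w[:,:2])
print('sq y dir tool', st()['time_s'])
E
```

```text
blue back (np.float64(68.42751960902913), [[0.4608, -0.1764], [0.501, -0.0748]], 86)
blue front (np.float64(68.00217062965201), [[0.4862, -0.1869], [0.5306, -0.077]], 88)
plate edge (np.float64(68.33832581758662), [[0.4051, -0.2314], [0.4492, -0.1205]], 89)
res 0.1956151308497354
fixed 67.90067012611229 [[ 0.43572452 -0.18945939]
 [ 0.4856713  -0.20974   ]]
t 15.35 heel in corner mm -2.46 -6.11 z 0.0411 F corner 7.56 7.8 -3.33 Tz [ 1.283 -2.622 -0.12 ] yaw 68.486 w 0.0194
sq y dir tool 15.35
```

Call:
{"name": "drive_tool", "arguments": {
  "increments": [
    [[0,0.006,-0.002],[0,0,0]],
    [[0,0,0],[0,0,0]],
    [[0,0,0],[0,0,0]],
    [[0,0,0],[0,0,0]],
    [[0,0,0],[0,0,0]]
  ]
}}

```text
time_s: 15.85
tool_pos: [0.5226, -0.1872, 0.0411]
tool_rot: [-85.8, 90.0, -17.3]
force: [10.7, 4.4, -5.2]
grip_width: 0.0199
```

```bash
python3 -c "
from h import *
st();snap('wrist','wa');st()"
```

```text
t 15.85 heel in corner mm -2.45 -6.1 z 0.0411 F corner 8.35 8.01 -5.24 Tz [ 1.303 -2.806 -0.116] yaw 68.49 w 0.0199
t 15.9 heel in corner mm -2.45 -6.07 z 0.0411 F corner 8.36 7.76 -5.28 Tz [ 1.275 -2.8   -0.107] yaw 68.49 w 0.0196
```

Call:
{"name": "drive_tool", "arguments": {
  "increments": [
    [[0,0,0],[0,0,0]],
    [[0,0,0],[0,0,0]],
    [[0,0,0],[0,0,0]],
    [[0,0,0],[0,0,0]],
    [[0,0,0],[0,0,0]],
    [[0,0,0],[0,0,0]],
    [[0,0,0],[0,0,0]],
    [[0,0,0],[0,0,0]],
    [[0,0,0],[0,0,0]],
    [[0,0,0],[0,0,0]]
  ]
}}

```text
time_s: 16.9
tool_pos: [0.5226, -0.1872, 0.0411]
tool_rot: [-84.9, 90.0, -16.4]
force: [10.4, 4.1, -4.7]
grip_width: 0.0194
```

```bash
python3 -c "
from h import *
st()"
```

```text
t 16.9 heel in corner mm -2.46 -6.08 z 0.0411 F corner 8.15 7.62 -4.68 Tz [ 1.3   -2.722 -0.149] yaw 68.49 w 0.0194
```

Call:
{"name": "drive_tool", "arguments": {
  "increments": [
    [[0,0.004,-0.006],[0,0,0]],
    [[0,0.004,-0.006],[0,0,0]],
    [[0,0,0],[0,0,0]],
    [[0,0,0],[0,0,0]]
  ]
}}

```text
time_s: 17.3
tool_pos: [0.5226, -0.1873, 0.0411]
tool_rot: [-69.5, 89.9, -1.0]
force: [11.4, 4.4, -5.7]
grip_width: 0.0196
```

```bash
python3 -c "
from h import *
st()"
```

```text
t 17.3 heel in corner mm -2.43 -6.14 z 0.0411 F corner 9.01 8.25 -5.69 Tz [ 1.347 -2.992 -0.125] yaw 68.498 w 0.0196
```

Call:
{"name": "drive_tool", "arguments": {
  "increments": [
    [[0,0,0],[0,0,0]],
    [[0,0,0],[0,0,0]],
    [[0,0,0],[0,0,0]],
    [[0,0,0],[0,0,0]],
    [[0,0,0],[0,0,0]],
    [[0,0,0],[0,0,0]],
    [[0,0,0],[0,0,0]],
    [[0,0,0],[0,0,0]],
    [[0,0,0],[0,0,0]],
    [[0,0,0],[0,0,0]]
  ]
}}

```text
time_s: 18.3
tool_pos: [0.5226, -0.1873, 0.0411]
tool_rot: [-68.2, 89.9, 0.3]
force: [12.1, 5.0, -6.2]
grip_width: 0.0192
```

Call:
{"name": "drive_tool", "arguments": {
  "increments": [
    [[0,0,0],[0,0,0]],
    [[0,0,0],[0,0,0]],
    [[0,0,0],[0,0,0]],
    [[0,0,0],[0,0,0]],
    [[0,0,0],[0,0,0]],
    [[0,0,0],[0,0,0]],
    [[0,0,0],[0,0,0]],
    [[0,0,0],[0,0,0]],
    [[0,0,0],[0,0,0]],
    [[0,0,0],[0,0,0]]
  ]
}}

```text
time_s: 19.3
tool_pos: [0.5226, -0.1872, 0.0411]
tool_rot: [-66.6, 89.9, 1.9]
force: [11.3, 4.8, -6.0]
grip_width: 0.0197
```

Call:
{"name": "drive_tool", "arguments": {
  "increments": [
    [[0,0,0],[0,0,0]],
    [[0,0,0],[0,0,0]],
    [[0,0,0],[0,0,0]],
    [[0,0,0],[0,0,0]],
    [[0,0,0],[0,0,0]],
    [[0,0,0],[0,0,0]]
  ]
}}

```text
time_s: 19.9
tool_pos: [0.5226, -0.1872, 0.0411]
tool_rot: [-66.6, 89.9, 1.9]
force: [11.5, 5.5, -5.7]
grip_width: 0.0192
```

```bash
python3 -c "
from h import *
st();snap('wrist','wb')
c=load('wb'); F=c['frame'].astype(float)
ch=F[:,:,2]-F[:,:,0]
print('blue back',line_dir(c,edge_rows(ch,range(256,440,2),136,150),.036))
print('blue front',line_dir(c,edge_rows(ch,range(256,440,2),180,194),.036))
crop('wb',200,60,410,250,3.5,'wbc')"
```

```text
t 19.9 heel in corner mm -2.46 -6.09 z 0.0411 F corner 8.68 9.34 -5.69 Tz [ 1.343 -3.029 -0.175] yaw 68.501 w 0.0192
blue back (np.float64(68.427596288849), [[0.4608, -0.1764], [0.5014, -0.0737]], 86)
blue front (np.float64(67.99972023315902), [[0.4862, -0.1869], [0.5306, -0.077]], 88)
```

View pics/wbc.png

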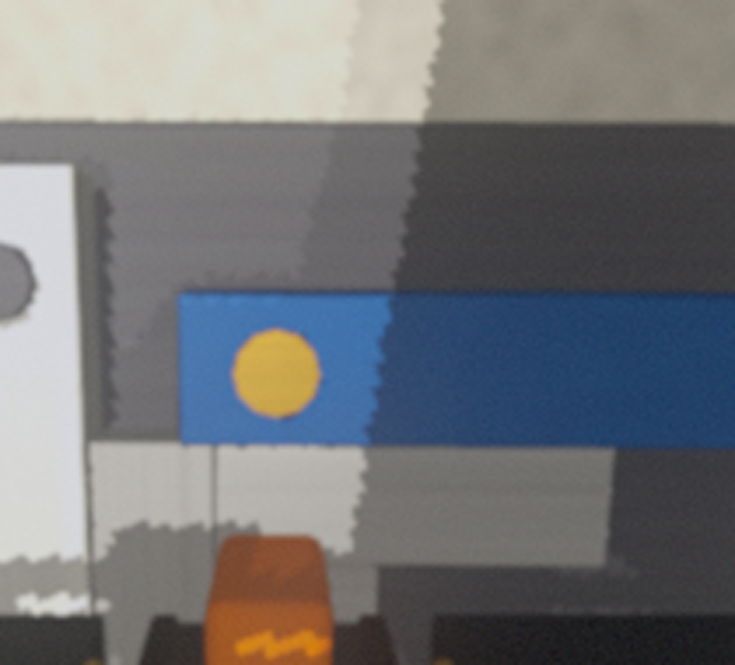

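Call:
{"name": "drive_tool", "arguments": {
  "increments": [
    [[0,-0.04,0.02],[0,0,0]],
    [[0,-0.08,0.06],[0,0,0]],
    [[0,-0.12,0.08],[0,0,0]],
    [[0,-0.15,0.08],[0,0,0]],
    [[0,-0.15,0.04],[0,0,0]],
    [[-0.1,-0.1,0],[0,0,0]],
    [[-0.3,0,0],[0,0,0]],
    [[-0.6,0,0],[0,0,0]],
    [[-0.6,0,0],[0,0,0]],
    [[-0.6,0,0],[0,0,0]]
  ]
}}

```text
time_s: 20.95
tool_pos: [0.5453, -0.1891, 0.1286]
tool_rot: [125.2, 89.5, -166.5]
force: [0.6, 0.1, -2.6]
grip_width: 0.0194
```

```bash
python3 - <<'E'
from h import *
o=st();snap('wrist','wc');crop('wc',150,20,430,230,2.8,'wcc')
# target: tray hover. heel original: tool at (.5806,.1895) yawz 82.9
plan([.5806,.1895,.13],82.9)
plan([.5806,.1895,.13])
E
```

```text
t 20.95 heel in corner mm 19.33 0.49 z 0.1286 F corner 0.51 0.31 -2.6 Tz [ 0.005 -0.092  0.041] yaw 68.356 w 0.0194
turn deg tool [-14.55  -0.2   -0.07] scaled [-0.1213 -0.0017 -0.0006]
shift scaled in NEW axes [0.077 0.363 9.517]
shift scaled in CUR axes [0.046 2.743 9.12 ] dist 0.381
shift scaled in CUR axes [0.046 2.743 9.12 ] dist 0.381
```

View pics/wcc.png

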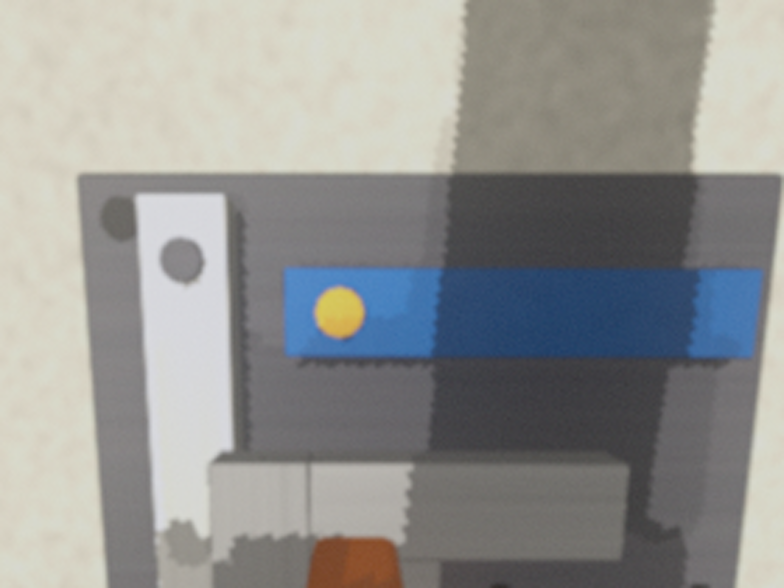

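```bash
python3 - <<'E'
from h import *
c=load('wc'); F=c['frame'].astype(float); ch=F[:,:,2]-F[:,:,0]; gr=F.mean(2)
print('back',line_dir(c,edge_rows(ch,range(256,416,2),110,122),.036))
print('front',line_dir(c,edge_rows(ch,range(256,414,2),141,154),.036))
print('plate',line_dir(c,edge_rows(gr,range(184,304,2),75,90),.012))
e=edge_rows(np.ascontiguousarray(F[:,:,0].T),range(92,176,2),226,238)
k=np.polyfit(e[:,0],e[:,1],1);r=e[:,1]-np.polyval(k,e[:,0]);print('res',r.std());ys=np.array([92.,174]);w=onz(c,np.c_[np.polyval(k,ys),ys],.036);d=w[1]-w[0];print('fixed+90',np.degrees(np.arctan2(d[1],d[0]))+90,w[:,:2])
E
```

```text
back (np.float64(68.16978656793654), [[0.4614, -0.1757], [0.5137, -0.0451]], 78)
front (np.float64(68.32975349902014), [[0.4872, -0.1864], [0.5398, -0.054]], 76)
plate (np.float64(68.24448509293656), [[0.4223, -0.1879], [0.4475, -0.1248]], 37)
res 0.08675590025388091
fixed+90 68.1972759804385 [[ 0.43516984 -0.18933027]
 [ 0.50209891 -0.21610368]]
```

Call:
{"name": "drive_tool", "arguments": {
  "increments": [
    [[-0.2,0,0],[-0.03,0,0]],
    [[-0.2,0,0],[-0.06,0,0]],
    [[0,0,0],[-0.031,0,0]],
    [[0,0,0.4],[0,0,0]],
    [[0,0.05,0.8],[0,0,0]],
    [[0,0.05,0.9],[0,0,0]],
    [[0,0.05,0.9],[0,0,0]],
    [[0,0.05,0.9],[0,0,0]],
    [[0,0.05,0.9],[0,0,0]],
    [[0,0.05,0.9],[0,0,0]]
  ]
}}

```text
time_s: 22.0
tool_pos: [0.562, 0.0399, 0.1426]
tool_rot: [113.0, 89.5, -164.1]
force: [1.0, -0.5, -3.5]
grip_width: 0.0193
```

Call:
{"name": "drive_tool", "arguments": {
  "increments": [
    [[0,0.05,0.9],[0,0,0]],
    [[0,0,0.9],[0,0,0]],
    [[0,0,0.9],[0,0,0]],
    [[0,0,0.7],[0,0,0]],
    [[0,0,0.3],[0,0,0]],
    [[0,0,0],[0,0,0]],
    [[0,0,0],[0,0,0]],
    [[0,0,0],[0,0,0]]
  ]
}}

```text
time_s: 22.8
tool_pos: [0.5792, 0.1833, 0.1427]
tool_rot: [120.0, 89.5, -157.3]
force: [0.4, 0.3, -3.9]
grip_width: 0.0196
```

```bash
python3 - <<'E'
from h import *
o=st();snap('wrist','wd');print(o['tool_pos'])
plan([.5806,.1895,.08],82.9);crop('wd',190,100,370,310,3.5,'wdc')
E
```

```text
t 22.8 heel in corner mm -86.4 359.21 z 0.1427 F corner 0.29 0.41 -3.93 Tz [-0.013 -0.057 -0.   ] yaw 82.717 w 0.0196
[0.57916694 0.18331511 0.14271413]
turn deg tool [-0.18 -0.2  -0.39] scaled [-0.0015 -0.0017 -0.0033]
shift scaled in NEW axes [ 1.571 -0.016  0.149]
shift scaled in CUR axes [ 1.57  -0.027  0.154] dist 0.0631
```

View pics/wdc.png

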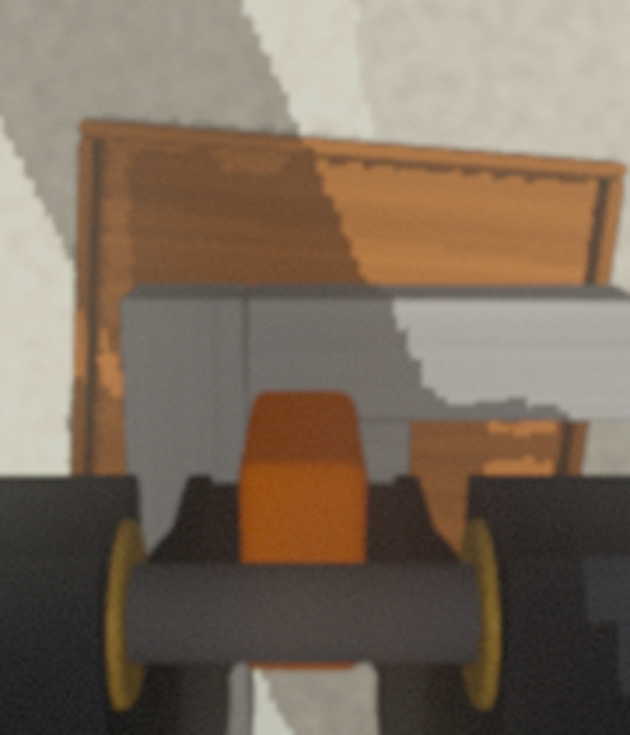

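Call:
{"name": "drive_tool", "arguments": {
  "increments": [
    [[0,-0.02,0.15],[-0.0015,-0.0017,-0.0033]],
    [[0.3,0,0],[0,0,0]],
    [[0.5,0,0],[0,0,0]],
    [[0.5,0,0],[0,0,0]],
    [[0.27,0,0],[0,0,0]],
    [[0,0,0],[0,0,0]],
    [[0,0,0],[0,0,0]],
    [[0,0,0],[0,0,0]]
  ]
}}

```text
time_s: 23.65
tool_pos: [0.5814, 0.1926, 0.0811]
tool_rot: [-38.3, 89.8, 44.8]
force: [-0.4, -0.2, -3.8]
grip_width: 0.0196
```

```bash
python3 - <<'E'
from h import *
o=st();snap('wrist','we');print(o['tool_pos'],toolR(o)[2]);
plan([.5806,.1895,.036],82.9);crop('we',170,100,390,310,3.2,'wec')
E
```

```text
t 23.65 heel in corner mm -87.76 368.71 z 0.0811 F corner -0.31 -0.37 -3.8 Tz [0.021 0.028 0.023] yaw 83.094 w 0.0196
[0.58140061 0.19264353 0.08114521] [-0.99999594 -0.001765    0.00223795]
turn deg tool [0.19 0.13 0.1 ] scaled [0.0016 0.0011 0.0009]
shift scaled in NEW axes [ 1.13   0.01  -0.081]
shift scaled in CUR axes [ 1.13   0.012 -0.083] dist 0.0453
```

View pics/wec.png

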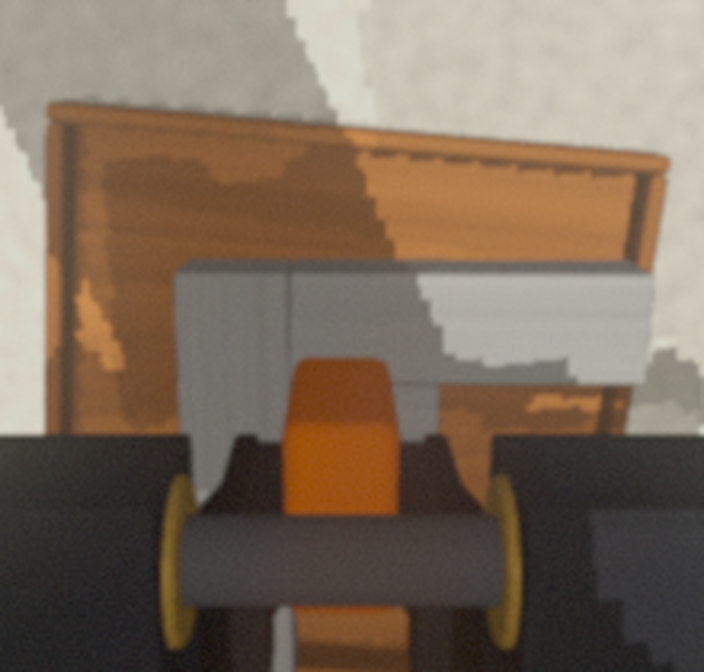

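Call:
{"name": "drive_tool", "arguments": {
  "increments": [
    [[0,0.01,-0.083],[0.0016,0.0011,0.0009]],
    [[0.2,0,0],[0,0,0]],
    [[0.4,0,0],[0,0,0]],
    [[0.3,0,0],[0,0,0]],
    [[0.15,0,0],[0,0,0]],
    [[0.05,0,0],[0,0,0]],
    [[0,0,0],[0,0,0]],
    [[0,0,0],[0,0,0]]
  ]
}}

```text
time_s: 24.5
tool_pos: [0.58, 0.1892, 0.0363]
tool_rot: [119.5, 89.9, -157.6]
force: [0.1, -0.4, -4.1]
grip_width: 0.0192
```

```bash
python3 - <<'E'
from h import *
o=st();print(o['tool_pos'],toolR(o)[2]);
plan([.5806,.1895,.0327],82.9)
E
```

```text
t 24.5 heel in corner mm -87.79 364.98 z 0.0363 F corner 0.27 -0.34 -4.1 Tz [-0.055 -0.039  0.008] yaw 82.901 w 0.0192
[0.57999716 0.18919162 0.03633211] [-9.99998805e-01  1.34567790e-03 -7.61154473e-04]
turn deg tool [ 0.   -0.04 -0.08] scaled [ 0.     -0.0004 -0.0006]
shift scaled in NEW axes [ 0.091 -0.014  0.01 ]
shift scaled in CUR axes [ 0.091 -0.014  0.01 ] dist 0.0037
```

Call:
{"name": "drive_tool", "arguments": {
  "increments": [
    [[0.02,0,0],[0,0,0]],
    [[0.02,0,0],[0,0,0]],
    [[0.015,0,0],[0,0,0]],
    [[0.015,0,0],[0,0,0]],
    [[0,0,0],[0,0,0]],
    [[0,0,0],[0,0,0]]
  ]
}}

```text
time_s: 25.1
tool_pos: [0.5795, 0.189, 0.0331]
tool_rot: [118.9, 89.9, -158.2]
force: [-1.0, -0.1, -4.4]
grip_width: 0.0196
```

```bash
python3 - <<'E'
from h import *
o=st()
E
```

```text
t 25.1 heel in corner mm -88.17 364.66 z 0.0331 F corner -0.88 -0.45 -4.4 Tz [0.017 0.056 0.021] yaw 82.901 w 0.0196
```

Call:
{"name": "drive_tool", "arguments": {
  "increments": [
    [[0.01,0,0],[0,0,0]],
    [[0.01,0,0],[0,0,0]],
    [[0,0,0],[0,0,0]],
    [[0,0,0],[0,0,0]]
  ]
}}

```text
time_s: 25.5
tool_pos: [0.5796, 0.1891, 0.0327]
tool_rot: [116.2, 89.9, -160.9]
force: [-0.9, -0.3, -1.1]
grip_width: 0.0196
```

```bash
python3 - <<'E'
from h import *
o=st()
E
```

```text
t 25.5 heel in corner mm -88.12 364.78 z 0.0327 F corner -0.74 -0.61 -1.15 Tz [-0.07   0.274  0.018] yaw 82.904 w 0.0196
```

Call:
{"name": "drive_tool", "arguments": {
  "increments": [
    [[0.008,0,0],[0,0,0]],
    [[0,0,0],[0,0,0]],
    [[0,0,0],[0,0,0]]
  ]
}}

```text
time_s: 25.8
tool_pos: [0.5796, 0.1891, 0.0327]
tool_rot: [113.4, 89.9, -163.6]
force: [-2.4, -0.3, 4.1]
grip_width: 0.0196
```

```bash
python3 - <<'E'
from h import *
o=st()
E
```

```text
t 25.8 heel in corner mm -88.12 364.8 z 0.0327 F corner -2.13 -1.14 4.1 Tz [-0.211  0.737 -0.02 ] yaw 82.906 w 0.0196
```

Call:
{"name": "drive_tool", "arguments": {
  "increments": [
    [[0,0,0],[0,0,0]],
    [[0,0,0],[0,0,0]],
    [[0,0,0],[0,0,0]],
    [[0,0,0],[0,0,0]],
    [[0,0,0],[0,0,0]],
    [[0,0,0],[0,0,0]],
    [[0,0,0],[0,0,0]],
    [[0,0,0],[0,0,0]],
    [[0,0,0],[0,0,0]],
    [[0,0,0],[0,0,0]]
  ],
  "hand": 0.3
}}

```text
time_s: 26.8
tool_pos: [0.5796, 0.1891, 0.032]
tool_rot: [118.4, 89.9, -158.7]
force: [-0.3, -0.1, 0.6]
grip_width: 0.0564
```

```bash
python3 - <<'E'
from h import *
o=st();snap('wrist','wf');crop('wf',170,100,390,310,3.2,'wfc')
E
```

```text
t 26.8 heel in corner mm -88.15 364.7 z 0.032 F corner -0.23 -0.22 0.6 Tz [ 0.018 -0.01  -0.035] yaw 82.901 w 0.0564
```

View pics/wfc.png

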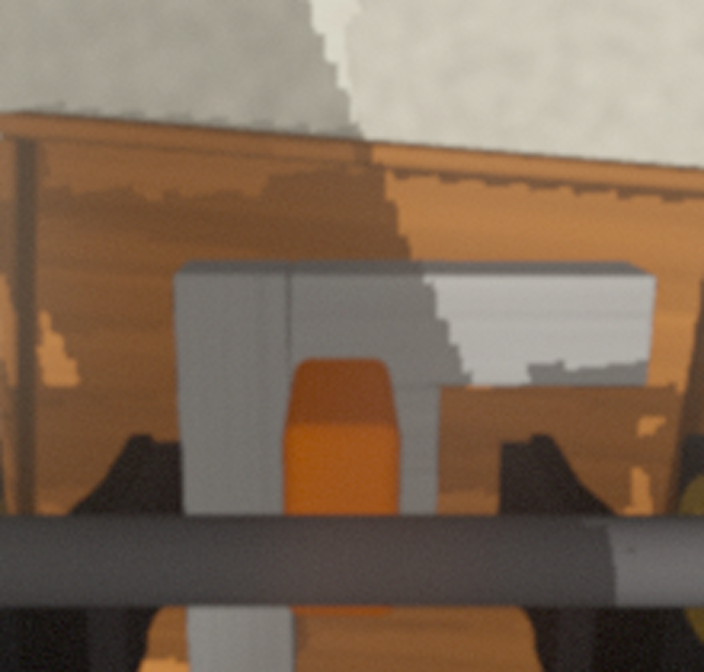

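The gripper has released. The square lies inside the tray, with its heel at crop (178,275) and both fingers clear of the grip. Now I'll lift away.

Call:
{"name": "drive_tool", "arguments": {
  "increments": [
    [[-0.1,0,0],[0,0,0]],
    [[-0.4,0,0],[0,0,0]],
    [[-0.8,0,0],[0,0,0]],
    [[-0.9,0,0],[0,0,0]],
    [[-0.9,0,0],[0,0,0]],
    [[-0.6,0.4,0],[0,0,0]],
    [[-0.2,0.5,0],[0,0,0]],
    [[0,0,0],[0,0,0]],
    [[0,0,0],[0,0,0]]
  ]
}}

```text
time_s: 27.75
tool_pos: [0.5446, 0.1938, 0.1892]
tool_rot: [102.5, 90.0, -174.5]
force: [-0.0, 0.0, -0.8]
grip_width: 0.0567
```

```bash
python3 - <<'E'
from h import *
o=st();snap('wrist','wg');snap('top','tg');snap('scene','sg')
E
```

```text
t 27.75 heel in corner mm -122.42 356.17 z 0.1892 F corner -0.04 0.02 -0.76 Tz [0.039 0.081 0.006] yaw 82.927 w 0.0567
```

View pics/tg.png

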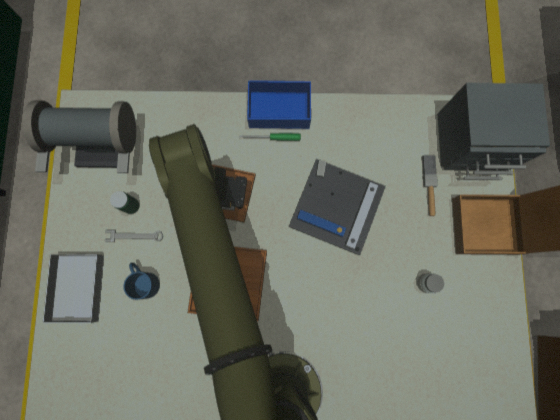

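View pics/sg.png

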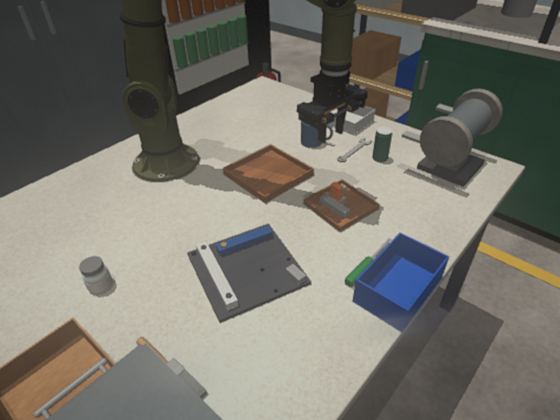

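View pics/wg.png

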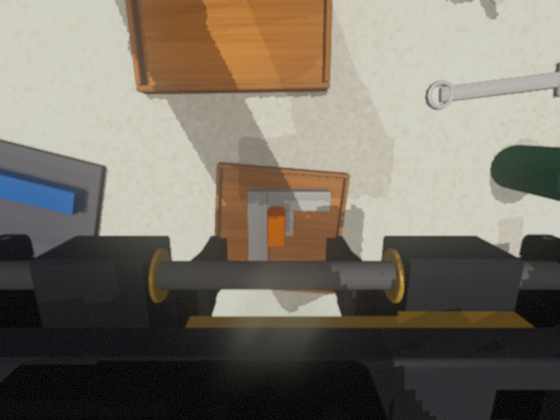

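```bash
python3 - <<'E'
from h import *
crop('tg',280,150,395,260,5,'tgc')
d=np.abs(cv2.imread('pics/tg.png').astype(int)-cv2.imread('pics/top0.png')).max(2)
m=(d[150:260,280:395]>30); ys,xs=np.nonzero(m); print('changed px in jig area',m.sum(),(xs.min()+280,xs.max()+280,ys.min()+150,ys.max()+150) if m.any() else '')
F=load('tg')['frame'].astype(float); B=((F[:,:,2]-F[:,:,0])>25).astype(np.uint8); B[:150]=0;B[260:]=0;B[:,:280]=0;B[:,395:]=0
c=load('tg'); p=np.argwhere(B)[:,::-1]; w=onz(c,p,.036)[:,:2]; u,s,v=np.linalg.svd(w-w.mean(0),full_matrices=False); print('blue axis',np.degrees(np.arctan2(*v[0][::-1]))%180,len(p))
E
```

```text
changed px in jig area 74 (np.int64(298), np.int64(328), np.int64(211), np.int64(230))
blue axis 68.11226385588017 458
```

View pics/tgc.png

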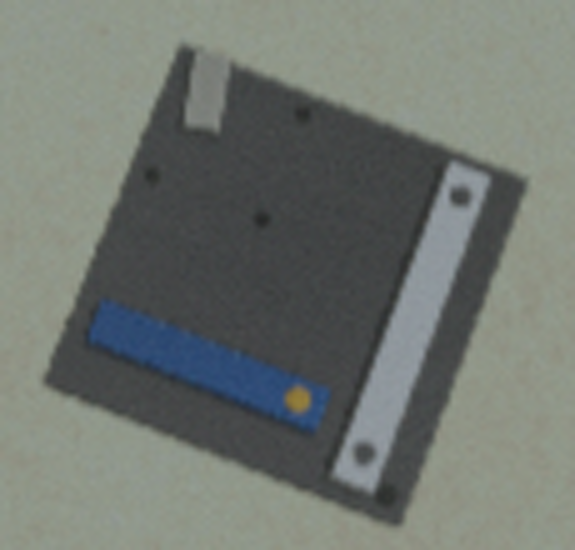

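The rail is square, the gauge block hasn't moved, and the square is back in its tray. Handing in.

```bash
python3 -c "
from cell import env
print(env.sign_off())"
```

```text
the job is handed in; nothing more can be done
None
```

I set the loose rail square with the steel square, laid the square back flat in the smaller wooden tray, let go and handed the job in at about 28 s of robot time.

- **Press and hold:** Both legs showed no gap to the rails. The wrist force read 8 to 9.5 N along each rail's normal for about 4 s. The highest reading was about 9.5 N. These are wrist readings, so friction between the legs and rails means each rail's true force could be a few newtons lower, perhaps 6 N. I could not measure it separately.
- **Rail:** After backing off, the close view put the loose rail within about 0.1° of square to the fixed rail. The coarser overhead view after lifting clear put its direction at 68.1°, against about 68.2° for square, which agrees.
- **Square:** It lies flat in its tray, placed within about 1 mm of where it was picked up, going by the tool position. The gripper is open and clear above it.
- **Everything else:** In the jig area, the before-and-after overhead pictures differ only along the loose rail, so the gauge block did not move. The other items look unmoved by eye.
- **Disagreements:** While pressed, the rail's two edges read 68.4° and 68.0°, which is the scatter of the measurement. On one hop towards the jig I overshot by about 37 mm sideways, in free air and with no contact.

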